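# Load the wax warmer and set its thermostat

### The job

Tip all six wax balls from the steel mug into the wax warmer's melting pot and stand the empty mug upright in the middle of the free wooden coaster; only then turn the warmer's thermostat dial so that its pointer points at the brass marker on the scale. Leave the glass and everything else on the desk where it stands, and the aluminium box shut.

Things in the scene. Friction and masses are not known exactly. Their poses are not given: they have to be found in the camera images.
- warmer: Fixed wax warmer: white base 150 x 272 mm, 22 mm high, with a round open aluminium pot on its +y half and a sloping panel with the dial on its -y half. Origin: middle of the base at desk level, z up; -x is the front. The panel (112 x 125 mm, middle of its face at x -10, y -72, z 62 mm) leans back: its outward normal is 30 deg from vertical, towards -x. Its rear edge is 92 mm high.
- pot_in (a point): Centre of the melting pot's inner floor, 30 mm above the desk and 90 mm below the rim (at x 0, y +64 mm on the warmer). The pot's outer radius is 72 mm at the rim; its inner radius is 67 mm at the rim, 63 mm at the floor.
- dial (a joint): Thermostat dial angle, 0 to 5.0 rad with end stops, growing clockwise as you look at the panel; it stays where it is left (friction 0.05 N m). At 0 the pointer is 143 deg anticlockwise of straight uphill (lower left seen from the robot), at 2.5 straight uphill. Black skirt of radius 32 mm with a pointed nose, and on it a grip bar with a white line on its pointer half.
- dial_grip (a point): Middle of the dial's grip bar, on the dial's axis, 32 mm off the panel. The bar is 60 mm long (along the pointer), 14 mm wide, and stands 8 to 38 mm off the panel on the 8 mm high skirt. z: out of the panel along the axis, 30 deg from vertical; x, y turn with the dial, the pointer lies 143 deg (2.5 rad) from x towards y.
- dial_tip (a point): Tip of the dial's pointer nose, 38 mm from the dial's axis.
- mark (a joint): Angle of the brass marker tab on the scale round the dial, with the zero and sense of the dial angle; the dial is on the mark when the two are equal. It only shows the wanted setting; 3 mm high, it cannot be felt or moved.
- mark_tip (a point): Where the dial's pointer tip lies when it points at the marker tab: 38 mm from the dial's axis.
- mug: Stainless steel mug, open, holding six wax balls: 95 mm high, outer radius 27 mm at the foot and 34.5 mm at the rim, wall 3 mm, inner floor at 4 mm, 180 g. Origin: centre of its underside, z up through the mouth. Handle at +y: a loop of 8 mm bar from z = 18 to 64 mm, reaching 60 mm from the mug's axis.
- coaster_free: Round wooden coaster with nothing on it, radius 49 mm, 8 mm thick, fixed. Origin: centre of its underside.
- coaster_used: Round wooden coaster, the twin of the free one, with the drinking glass standing on it. Origin: centre of its underside.
- glass: Drinking glass standing on the other coaster, radius 33 mm, 85 mm high. Bystander. Origin: centre of its underside.
- tin: Aluminium box, fixed, 80 mm (x) by 100 mm (y), 45 mm high, with a shut hinged lid (top at 51 mm) and near its front edge (10 mm to -x) a knob of radius 15 mm reaching 95 mm above the desk. Bystander. Origin: centre of its underside.
- pen_dispenser: Plastic push-down pen dispenser, upright cylinder of radius 40 mm, 125 mm high with its pens. Bystander. Origin: centre of its underside.
- stapler: Stapler lying along its x, 130 x 36 x 55 mm. Bystander. Origin: centre of its underside.
- tape_dispenser: Tape dispenser lying along its x, 150 x 62 x 85 mm. Bystander. Origin: centre of its underside.
- wax0_center (a point): Centre of wax ball 1 of 6, a hard ball of 22 mm diameter, 12 g, at first inside the mug.
- wax1_center (a point): Centre of wax ball 2 of 6, a hard ball of 22 mm diameter, 12 g, at first inside the mug.
- wax2_center (a point): Centre of wax ball 3 of 6, a hard ball of 22 mm diameter, 12 g, at first inside the mug.
- wax3_center (a point): Centre of wax ball 4 of 6, a hard ball of 22 mm diameter, 12 g, at first inside the mug.
- wax4_center (a point): Centre of wax ball 5 of 6, a hard ball of 22 mm diameter, 12 g, at first inside the mug.
- wax5_center (a point): Centre of wax ball 6 of 6, a hard ball of 22 mm diameter, 12 g, at first inside the mug.
- tin_lid (a joint): Hinge of the aluminium box's lid, rad: 0 shut, growing as it opens.

How it is judged (in metres and radians):
On the way, in this order (a step that is already met when the one before it is completed fails the run):
1. all six wax balls are in the melting pot (horizontal distance between each of wax0_center, wax1_center, wax2_center, wax3_center, wax4_center, wax5_center and pot_in below 0.063 m and z of wax0_center in the frame of pot_in between -0.005 and 0.075 m and z of wax1_center in the frame of pot_in between -0.005 and 0.075 m and z of wax2_center in the frame of pot_in between -0.005 and 0.075 m and z of wax3_center in the frame of pot_in between -0.005 and 0.075 m and z of wax4_center in the frame of pot_in between -0.005 and 0.075 m and z of wax5_center in the frame of pot_in between -0.005 and 0.075 m), for 0.2 s.
2. the mug stands upright and released on the free coaster (horizontal distance between mug and coaster_free below 0.022 m and angle between mug's own z axis and vertical below 0.08 rad and z of mug in the frame of coaster_free between 0.004 and 0.013 m and linear speed of mug below 0.03 m/s and contact force between the fingers and mug below 0.1 N), for 0.2 s.
3. the dial points at the marker (distance between dial_tip and mark_tip below 0.0053 m and velocity of joint dial between -0.1 and 0.1 rad/s), for 0.2 s.
At the end, for the whole second after the job is handed in: All six balls lie in the melting pot; the mug stands upright (within 4.5 deg), released and at rest on the free coaster, its centre within 22 mm of the coaster's; the dial stands still with its pointer within 8 deg of the marker (all of step 1 and all of step 2 and all of step 3); the robot touches nothing.
It fails at once if a bystander (glass, pen dispenser, stapler or tape dispenser) is shifted by more than 30 mm or the glass is tipped (distance of any of glass, pen_dispenser, stapler, tape_dispenser from where it was at the start of the episode above 0.03 m or angle between glass's own z axis and vertical above 0.4 rad).
It fails at once if the aluminium box's lid is opened (value of joint tin_lid above 0.2 rad).
It fails at once if the dial is turned by more than 15 degrees before all the balls are in the pot and the mug is on the coaster (not ((horizontal distance between each of wax0_center, wax1_center, wax2_center, wax3_center, wax4_center, wax5_center and pot_in below 0.063 m and z of wax0_center in the frame of pot_in between -0.005 and 0.075 m and z of wax1_center in the frame of pot_in between -0.005 and 0.075 m and z of wax2_center in the frame of pot_in between -0.005 and 0.075 m and z of wax3_center in the frame of pot_in between -0.005 and 0.075 m and z of wax4_center in the frame of pot_in between -0.005 and 0.075 m and z of wax5_center in the frame of pot_in between -0.005 and 0.075 m) and horizontal distance between mug and coaster_free below 0.03 m) and distance of dial_tip from where it was at the start of the episode above 0.01 m).
It also fails if it takes over 72 s, if anything falls off the work surface, if the arm or the gripper's body presses on something with over 40 N, if the wrist force passes 120 N, or if a joint passes its speed limit or range.

### The arm

A 6-joint arm with a two-finger parallel gripper is mounted at the origin on the work surface. World frame = base frame: x ahead of the robot, y to its left, z up, the work surface at z = 0. Lengths are in mm, angles in rad, forces in N, time in s.
With the tool pointing down it reaches from about 350 to 875 mm from the base axis. Payload 4.2 kg.
Tool frame: the origin (TCP) lies at the very end of the fingers, on their centre line; the grasp point (between the pads) lies 19 mm behind it; z points along the fingers, y is the direction in which the jaws open and shut (so a half turn about z gives the same grasp; the last joint's range is limited). The gripper opens to 85 mm and grips with 20 to 120 N. Pads are 22 mm wide; open, the fingers measure 114 mm over their backs; the gripper's body (76 mm by 85 mm) begins 54 mm behind the grasp point. The pads swing forward as they close: fully open they stand 13 mm farther back than shut.
Start: joints at [-1.07, 0.385, 0.008, 0, -1.194, -0.259], TCP at [149.674, -606.792, 231.312] pointing down, gripper open.
Joint ranges: [-3.14, 3.14], [-1.21, 2.06], [-1.07, 1.41], [-3.16, 2.05], [-2.99, -0.16], [-3.1, 3.1]. Speed limits (rad/s): [2.79, 2.79, 3.14, 3.14, 3.14, 3.14].

### API

Orientations are given as a unit quaternion [x, y, z, w].
In Python, from bench import arm, optics, job gives the robot as it stands.
- The arm moves only by the tool send_rows, never from a script. Its argument "steps" is a list that holds one entry, the list of rows, each a list of 5 numbers: the shift along the tool's x, y, z in cm, then the turn about the tool's z in rad, then the opening, from 0 (shut) to 1 (fully open). A call has 1 to 10 rows; each row shifts and turns the pose as measured when the row begins, along the tool's axes as they then stand; what a row does not reach is not made up. A row lasts 1/12 s, in which the tool goes at most 41.7 mm and 7.16 degrees, less where a joint would pass 70% of its speed; a pose out of reach is approached as far as the arm can. A call with a gripper value outside its range is refused whole. The fingers move at their own pace and stop on an object; the grip force is fixed at half the most. Time passes only in rows, so rows that do not move let the fingers close. It gives the time, the measured TCP pose, the force and the opening at its end, in the units of the state.
- arm.read_state(): the state, without advancing time (a new reading comes with each control period).
- optics.get_image(name): name is "scene" or "top"; returns (picture, depth): 384x512x3 uint8, blue, green, red; 384x512 float32, mm along the optical axis (not along the pixel's ray), 0 where there is no reading.
- optics.get_calibration(name): a dict with "K" (3x3 intrinsics, pixels), "k1" (the pictures are not rectified: a ray, as slopes to the right and down, at radius r is drawn at 1 + k1 r^2 times it, then the intrinsics apply), "rvec" (rotation vector, rad) and "tvec" (3), from world to camera coordinates, as OpenCV has them. Camera axes: x right, y down, z forward; pixel columns grow to the right and rows downward; lengths in mm; the calibration is good to about 2 mm. A picture is of the moment at which its call begins. get_calibration takes no time and is no camera call.
- job.job_done(): hands the job in, once; it reports no verdict.
The state is a dict: "clock": time; "joints": joint angles; "joint_vel": joint speeds; "joint_efforts": joint torques, N m; "position": TCP position; "ee_rot": TCP orientation; "contact_force": force on the tool from outside, world axes, zero at the start; "wrist_torque": the same for the moment, N m; "gripper_width": finger opening in mm.
Only numpy, scipy, OpenCV 4.12 (cv2) and the standard library are available. Lean on these libraries where they do the work, as an engineer would, in place of code of your own. Each camera call takes 0.05 s, during which the arm holds its last target. There are 200 camera calls.

## Working session

There is one attempt and no reset: what is moved stays moved. The work goes in short steps, Python scripts to look and compute and a tool call to move; the robot and the scene stay as the last step left them, time stands still between calls to the robot, and variables do not carry over. Pictures are saved under pics/ and viewed, about 8 in all and at most 12, crops included, and the job is handed in when it is done.

Besides the shell and the picture viewer there is one more tool, called after "Emit:" by a JSON object that holds its "name" and its "arguments", one argument or row to a line. send_rows: Moves the arm, as the interface text tells. Its arguments: {"type":"object","properties":{"steps":{"type":"array","items":{"type":"array","items":{"type":"array","items":{"type":"number"}}}}},"required":["steps"]}

```bash
mkdir -p pics; ls; cat > h.py <<'E'
import numpy as np, cv2
from scipy.spatial.transform import Rotation as R
from bench import arm, optics, job
def cal(n):
    c=optics.get_calibration(n); return np.array(c["K"],float),float(c["k1"]),R.from_rotvec(np.ravel(c["rvec"])).as_matrix(),np.ravel(c["tvec"]).astype(float)
def dist(k1): return np.array([k1,0,0,0],float)
def cloud(n,d):
    K,k1,Rm,t=cal(n); v,u=np.mgrid[0:d.shape[0],0:d.shape[1]]
    p=cv2.undistortPoints(np.stack([u,v],-1).reshape(-1,1,2).astype(float),K,dist(k1)).reshape(-1,2)
    P=np.c_[p,np.ones(len(p))]*d.reshape(-1,1)
    return ((P-t)@Rm).reshape(*d.shape,3)
def proj(n,P):
    K,k1,Rm,t=cal(n); return cv2.projectPoints(np.asarray(P,float).reshape(-1,1,3),cv2.Rodrigues(Rm)[0],t,K,dist(k1))[0].reshape(-1,2)
def st():
    s=arm.read_state(); print("t",s["clock"],"pos",np.round(s["position"],1),"q",np.round(s["ee_rot"],3),"j",np.round(s["joints"],3),"w",s["gripper_width"],"F",np.round(s["contact_force"],1)); return s
E
python3 - <<'E'
from h import *
st()
for n in("scene","top"):
    im,d=optics.get_image(n); cv2.imwrite(f"pics/{n}0.png",im); np.save(f"{n}0.npy",d)
    K,k1,Rm,t=cal(n); print(n,K.tolist(),k1,(-Rm.T@t).round(),Rm[2].round(2))
s=arm.read_state(); print(R.from_quat(s["ee_rot"]).as_matrix().round(3))
E
```

```text
pics
t 0.0 pos [ 149.5 -606.3  230.2] q [-0.12   0.993  0.001 -0.   ] j [-1.070e+00  3.860e-01  7.000e-03 -1.000e-03 -1.194e+00 -2.590e-01] w 85.51917995797123 F [ 0.5  0.3 -0.6]
scene [[356.6250970987487, 0.0, 257.2488191232967], [0.0, 356.6250970987487, 188.08424584664468], [0.0, 0.0, 1.0]] -0.0016169794324233646 [1104. -208.  747.] [-0.59  0.26 -0.77]
top [[449.1724218276023, 0.0, 251.06385477351], [0.0, 449.1724218276023, 193.26733767598978], [0.0, 0.0, 1.0]] -0.1603149965606499 [ 449.   21. 1041.] [ 0.16 -0.01 -0.99]
[[-0.971 -0.239 -0.001]
 [-0.239  0.971  0.002]
 [ 0.     0.002 -1.   ]]
```

View pics/scene0.png

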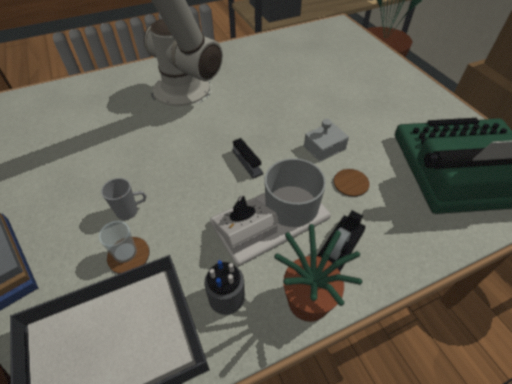

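View pics/top0.png

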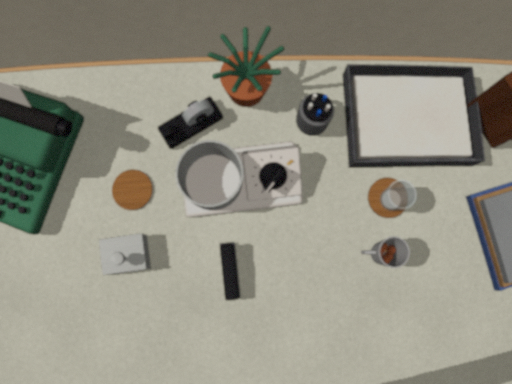

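The top view shows the mug with its balls at (393,252), handle towards (365,252). The glass is at (398,195), the pot at (210,175) and the dial at (273,177) with its white line running to the lower left. The brass marker looks to be at (291,162), and the free coaster is at (133,190). Next I'll measure these.

```bash
python3 - <<'E'
from h import *
im=cv2.imread("pics/top0.png"); d=np.load("top0.npy"); P=cloud("top",d); ok=d>0
def reg(u0,u1,v0,v1,z0,z1):
    Q=P[v0:v1,u0:u1].reshape(-1,3); k=ok[v0:v1,u0:u1].ravel(); Q=Q[k&(Q[:,2]>z0)&(Q[:,2]<z1)]; return Q
def circ(Q):
    A=np.c_[2*Q[:,:2],np.ones(len(Q))]; b=(Q[:,:2]**2).sum(1); s=np.linalg.lstsq(A,b,rcond=None)[0]; return s[:2].round(1),np.sqrt(s[2]+s[:2]@s[:2]).round(1),len(Q)
print("desk",np.median(P[300:340,100:400,2]))
print("mugrim",circ(reg(370,415,230,275,88,105)), "handle",reg(350,374,235,265,40,75).round(0)[::3].tolist())
print("potrim",circ(reg(170,250,135,215,114,130)))
Q=reg(105,160,165,215,4,13);print("coaster",Q.mean(0),np.ptp(Q,0))
print("glass",circ(reg(375,420,170,215,70,95)))
Q=reg(372,412,230,275,10,60);print("inside mug z",np.percentile(Q[:,2],[5,50,95]))
for n,b in dict(tin=(95,155,225,280),stap=(215,245,235,305),pen=(295,335,90,135),tape=(155,225,95,150)).items():
    Q=reg(*b,25,140); print(n,Q.mean(0).round(),Q.min(0).round(),Q.max(0).round())
Q=reg(246,302,140,215,15,120); print("panel",Q.min(0),Q.max(0))
# base edge line
Q=reg(180,305,140,220,14,27); (c,wh,a)=cv2.minAreaRect(Q[:,:2].astype(np.float32)); print("base",c,wh,a)
ims,_=cv2.imread("pics/scene0.png"),0
a=cv2.resize(im[140:215,235:310],(600,600),interpolation=cv2.INTER_CUBIC)
cv2.imwrite("pics/dial0.png",a)
E
```

```text
desk 0.8125860016842485
mugrim (array([ 465. , -288.1]), np.float64(32.5), 190) handle [[472.0, -232.0, 47.0], [471.0, -236.0, 58.0], [471.0, -244.0, 61.0], [471.0, -252.0, 58.0], [470.0, -232.0, 47.0], [469.0, -234.0, 63.0], [469.0, -242.0, 59.0], [469.0, -248.0, 61.0], [468.0, -230.0, 45.0], [467.0, -234.0, 57.0], [467.0, -239.0, 63.0], [467.0, -246.0, 62.0], [466.0, -252.0, 64.0], [465.0, -233.0, 52.0], [465.0, -238.0, 57.0], [464.0, -243.0, 61.0], [464.0, -250.0, 64.0]]
potrim (array([638.2,  99.7]), np.float64(69.1), 544)
coaster [624.87723906 293.25581389   8.50579594] [119.65904205 132.83361331   8.94548079]
glass (array([ 588.9, -314. ]), np.float64(30.3), 320)
inside mug z [17.56151313 38.99748469 56.41530144]
tin [474. 297.  55.] [429. 247.  25.] [520. 356. 100.]
stap [431.  64.  49.] [370.  43.  37.] [493.  84.  58.]
pen [ 777. -133.   90.] [ 748. -178.   26.] [826. -98. 128.]
tape [765. 144.  55.] [690.  68.  25.] [843. 229. 125.]
panel [ 570.66305717 -102.91713667   15.05630585] [730.18392101  24.60026724 108.70365715]
base (659.80517578125, 38.1702880859375) (182.35928344726562, 270.275634765625) 5.297096252441406
```

View pics/dial0.png

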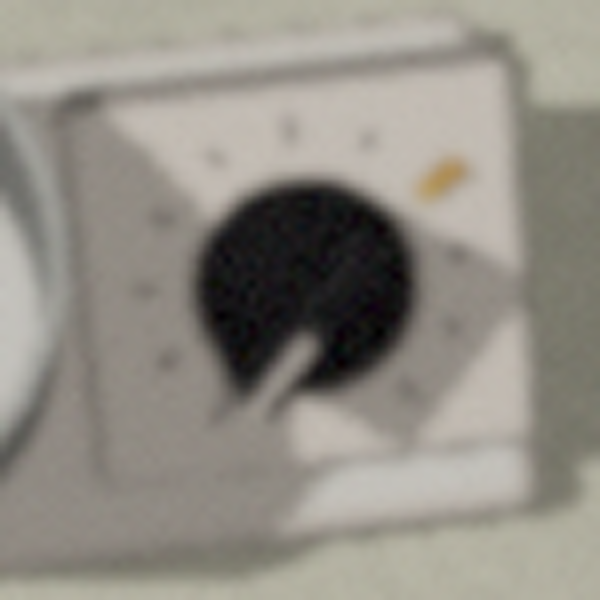

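```bash
cat > dial.py <<'E'
from h import *
pot=np.array([638.2,99.7]); 
def rayplane(n,uv,p0,nrm):
    K,k1,Rm,t=cal(n); C=-Rm.T@t
    p=cv2.undistortPoints(np.asarray(uv,float).reshape(-1,1,2),K,dist(k1)).reshape(-1,2); D=np.c_[p,np.ones(len(p))]@Rm
    return C+D*(((p0-C)@nrm)/(D@nrm))[:,None]
def frame(psi):
    Rw=R.from_euler('z',psi,degrees=True).as_matrix(); o=np.r_[pot,0]-Rw@[0,64,0]
    n=Rw@[-.5,0,np.sqrt(.75)]; up=Rw@[np.sqrt(.75),0,.5]; right=Rw@[0,-1,0]
    return o+Rw@[-10,-72,62],n,up,right
def pix(mask): v,u=np.nonzero(mask); return np.c_[u,v]
E
python3 - <<'E'
from dial import *
im=cv2.imread("pics/top0.png"); d=np.load("top0.npy"); P=cloud("top",d); hsv=cv2.cvtColor(im,cv2.COLOR_BGR2HSV)
m=np.zeros(d.shape,bool); m[165:218,105:162]=True
k=m&(hsv[...,1]>100); Q=rayplane("top",pix(k),np.array([0,0,8.]),np.array([0,0,1.])); print("coaster",Q.mean(0),np.ptp(Q,0))
# panel plane fit from depth
m=np.zeros(d.shape,bool); m[150:202,248:300]=True
k=m&(hsv[...,2]>90)&(d>0)&(P[...,2]>35)&(P[...,2]<95); Q=P[k]; c=np.median(Q,0)
for _ in range(5):
    A=np.c_[Q[:,:2],np.ones(len(Q))]; s=np.linalg.lstsq(A,Q[:,2],rcond=None)[0]; r=Q[:,2]-A@s; Q=Q[abs(r)<4]
n=np.r_[-s[:2],1]; n/=np.linalg.norm(n); print("normal",n,"tilt",np.degrees(np.arccos(n[2])),"yaw",np.degrees(np.arctan2(-n[1],-n[0])),"n",len(Q))
for psi in (3,5,7):
    c,n,up,right=frame(psi); z=s@[c[0],c[1],1]
    k=m&(hsv[...,2]<60); D=rayplane("top",pix(k),c+8*n,n)-(c+8*n)
    x,y=D@right,D@up; 
    kb=m&(hsv[...,1]>90)&(hsv[...,2]>90)
    B=rayplane("top",pix(kb),c+1.5*n,n)-c; bx,by=(B@right).mean(),(B@up).mean()
    print(psi,"c",c.round(1),"fit z",z.round(1),"black med",np.median(x),np.median(y),"ext",x.min(),x.max(),y.min(),y.max(),"mark",bx,by,kb.sum(),"ang",2.5+np.arctan2(bx,by),"far",np.hypot(x,y).max())
    i=np.argsort(-np.hypot(x,y))[:6]; print(np.c_[x,y][i].round(0).tolist())
E
```

```text
coaster [625.83434782 292.5536966    8.        ] [91.1827449  91.92670773  0.        ]
normal [-0.48327006 -0.04977542  0.87405518] tilt 29.066646996505323 yaw 5.880563737130681 n 1481
3 c [635.3 -36.6  62. ] fit z 58.9 black med 0.16745679550251882 10.446585393790373 ext -29.017833102033826 26.595375072056257 -19.105348484071918 37.47138755577851 mark 38.981450569244046 35.31835520247512 8 ang 3.3346598237447034 far 37.550942385649044
[[5.0, 37.0], [1.0, 37.0], [3.0, 37.0], [-10.0, 36.0], [-14.0, 34.0], [-8.0, 36.0]]
5 c [640.1 -36.7  62. ] fit z 61.6 black med 0.09543321349797969 5.408480954750577 ext -29.327685239682364 26.83557658390382 -24.025884486482266 32.557882525605415 mark 39.93784864788681 29.043725079702348 8 ang 3.4420325167917754 far 32.791959953988794
[[-9.0, 31.0], [-14.0, 30.0], [6.0, 32.0], [2.0, 33.0], [4.0, 32.0], [-26.0, 19.0]]
7 c [644.8 -36.5  62. ] fit z 64.2 black med -0.19317280530237374 0.7053100255404727 ext -29.742250045209794 26.919029861348722 -29.261942815252493 27.612702162426373 mark 40.73050326916096 22.72447140681594 8 ang 3.5618908024165012 far 34.9257700972446
[[-21.0, -28.0], [-23.0, -25.0], [-21.0, -25.0], [-23.0, -23.0], [-25.0, -20.0], [-19.0, -26.0]]
```

Emit:
{"name": "send_rows", "arguments": {
  "steps": [
    [[0,0,0,-0.124,1],[0,0,0,-0.124,1],[0,0,0,-0.124,1],[0,0,0,-0.124,1],[0,0,0,-0.124,1],[0,0,0,-0.124,1],[0,0,0,-0.124,1],[0,0,0,-0.124,1],[0,0,0,-0.124,1],[0,0,0,-0.124,1]]
  ]
}}

```text
clock: 0.93
position: [148.6, -602.8, 223.4]
ee_rot: [-0.68, 0.733, 0.007, 0.003]
contact_force: [-0.8, -0.7, 0.2]
gripper_width: 85.2
```

```bash
cat >> h.py <<'E'
def go(x=None,y=None,z=None,yaw=None):
    s=st(); M=R.from_quat(s["ee_rot"]).as_matrix(); p=np.array(s["position"]); t=np.array([p[i] if v is None else v for i,v in enumerate((x,y,z))],float)
    yw=np.degrees(np.arctan2(M[1,1],M[0,1])); print("jaw yaw",yw.round(1),"tilt",M[:2,2].round(4),"tool shift cm",(M.T@(t-p)/10).round(2), "turn",None if yaw is None else round(-np.radians(yaw-yw),3))
E
python3 -c "
from h import *
go(465,-288,150,176)"
```

```text
t 0.9333 pos [ 148.6 -602.8  223.4] q [-0.68   0.733  0.007  0.003] j [-1.07   0.391 -0.002 -0.004 -1.193  0.998] w 85.22750164690933 F [-0.8 -0.7  0.2]
jaw yaw 175.8 tilt [-0.0043  0.0147] tool shift cm [-33.63 -29.26   7.67] turn -0.004
```

Emit:
{"name": "send_rows", "arguments": {
  "steps": [
    [[-3,-2.6,0.2,0,1],[-3,-2.6,0.2,0,1],[-3,-2.6,0.2,0,1],[-3,-2.6,0.2,0,1],[-3,-2.6,0.2,0,1],[-3,-2.6,0.2,0,1],[-3,-2.6,0.2,0,1],[-3,-2.6,0.2,0,1],[-3,-2.6,0.2,0,1],[0,0,0,0,1]]
  ]
}}

```text
clock: 1.77
position: [408.0, -339.5, 201.3]
ee_rot: [-0.679, 0.734, 0.011, 0.004]
contact_force: [-0.8, -1.0, 0.4]
gripper_width: 85.3
```

```bash
python3 -c "
from h import *
go(465,-288,130,176)"
```

```text
t 1.7667 pos [ 408.  -339.5  201.3] q [-0.679  0.734  0.011  0.004] j [-0.398  0.261 -0.247 -0.018 -1.081  0.328] w 85.30900325856739 F [-0.8 -1.   0.4]
jaw yaw 175.5 tilt [-0.0098  0.0212] tool shift cm [-5.43 -5.36  7.18] turn -0.008
```

Emit:
{"name": "send_rows", "arguments": {
  "steps": [
    [[-2,-2,2,0,1],[-2,-2,2,0,1],[-1.2,-1.2,2,0,1],[0,0,1,0,1],[0,0,0,0,1]]
  ]
}}

```text
clock: 2.18
position: [467.5, -285.3, 129.3]
ee_rot: [-0.681, 0.732, 0.01, 0.004]
contact_force: [-0.0, 0.1, 0.6]
gripper_width: 85.3
```

```bash
python3 -c "
from h import *
go(465,-288,42,176)"
```

```text
t 2.1833 pos [ 467.5 -285.3  129.3] q [-0.681  0.732  0.01   0.004] j [-0.262  0.36  -0.303 -0.022 -0.922  0.203] w 85.32239942127326 F [-0.   0.1  0.6]
jaw yaw 175.9 tilt [-0.0087  0.0202] tool shift cm [0.45 0.14 8.72] turn -0.002
```

Emit:
{"name": "send_rows", "arguments": {
  "steps": [
    [[0.2,0.1,2,0,1],[0.2,0,2,0,1],[0,0,1,0,1],[0,0,0,0,1]]
  ]
}}

```text
clock: 2.52
position: [466.0, -289.4, 78.7]
ee_rot: [-0.681, 0.732, 0.01, 0.004]
contact_force: [-0.5, 0.9, -0.1]
gripper_width: 85.7
```

```bash
python3 -c "
from h import *
go(465,-288,42,176)
im,d=optics.get_image('scene'); cv2.imwrite('pics/s1.png',cv2.resize(im[130:290,40:220],(720,640)[:2])[:600])"
```

```text
t 2.5167 pos [ 466.  -289.4   78.7] q [-0.681  0.732  0.01   0.004] j [-0.269  0.424 -0.355 -0.023 -0.804  0.213] w 85.65407060844677 F [-0.5  0.9 -0.1]
jaw yaw 175.9 tilt [-0.0078  0.0192] tool shift cm [-0.06  0.07  3.67] turn -0.002
```

View pics/s1.png

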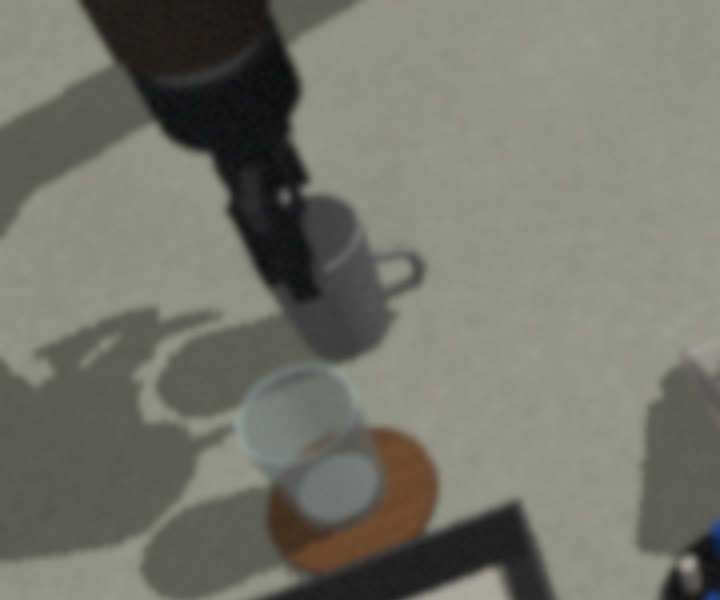

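The view shows the fingers on either side of the mug (mug at about (335,280), handle clear at (410,265)), so I'll go down and grip.

Emit:
{"name": "send_rows", "arguments": {
  "steps": [
    [[0,0,1.8,0,1],[0,0,1.7,0,1],[0,0,0,0,1],[0,0,0,0,0],[0,0,0,0,0],[0,0,0,0,0],[0,0,0,0,0],[0,0,0,0,0]]
  ]
}}

```text
clock: 3.23
position: [470.3, -292.5, 53.3]
ee_rot: [-0.681, 0.732, 0.003, 0.007]
contact_force: [0.5, 0.4, -1.9]
gripper_width: 65.5
```

Emit:
{"name": "send_rows", "arguments": {
  "steps": [
    [[0,0,0,0,0],[0,0,0,0,0],[0,0,-2,0,0],[0,0,-2,0,0]]
  ]
}}

```text
clock: 3.57
position: [467.0, -291.6, 90.3]
ee_rot: [-0.68, 0.733, 0.007, 0.005]
contact_force: [0.8, 0.4, -1.3]
gripper_width: 65.5
```

```bash
python3 -c "
from h import *
go(500,100,190,90)"
```

```text
t 3.5667 pos [ 467.  -291.6   90.3] q [-0.68   0.733  0.007  0.005] j [-0.273  0.409 -0.343 -0.021 -0.825  0.213] w 65.45345245999795 F [ 0.8  0.4 -1.3]
jaw yaw 175.8 tilt [-0.0026  0.017 ] tool shift cm [-39.46  -0.37  -9.31] turn 1.497
```

Emit:
{"name": "send_rows", "arguments": {
  "steps": [
    [[0,0,-2.5,0,0],[0,0,-2.5,0,0],[0,0,-2.5,0,0],[0,0,-2,0.1,0],[-1,0,0,0.1,0],[-1,0,0,0.1,0],[0,0,0,0.1,0],[0,0,0,0.1,0],[0,0,0,0.1,0],[0,0,0,0.1,0]]
  ]
}}

```text
clock: 4.4
position: [471.8, -272.3, 194.5]
ee_rot: [-0.373, 0.928, 0.007, 0.005]
contact_force: [-0.2, 0.2, -2.2]
gripper_width: 65.5
```

Emit:
{"name": "send_rows", "arguments": {
  "steps": [
    [[0,0,0,0.12,0],[0,0,0,0.12,0],[0,0,0,0.12,0],[0,0,0,0.12,0],[0,0,0,0.12,0],[0,0,0,0.12,0],[0,0,0,0,0]]
  ]
}}

```text
clock: 4.98
position: [469.5, -270.5, 192.6]
ee_rot: [-0.005, 1.0, 0.01, -0.0]
contact_force: [0.4, 0.3, -2.5]
gripper_width: 65.9
```

```bash
python3 -c "
from h import *
go(500,100,190,90)"
```

```text
t 4.9833 pos [ 469.5 -270.5  192.6] q [-0.005  1.     0.01  -0.   ] j [-0.234  0.282 -0.239 -0.022 -1.055 -1.315] w 65.86514968798183 F [ 0.4  0.3 -2.5]
jaw yaw 90.6 tilt [-0.0006  0.0199] tool shift cm [-3.45 37.    1.  ] turn 0.011
```

Emit:
{"name": "send_rows", "arguments": {
  "steps": [
    [[0,2,-0.1,0,0],[0,3.5,-0.1,0,0],[0,4,-0.1,0,0],[0,4,-0.1,0,0],[0,4,-0.1,0,0],[0,4,-0.1,0,0],[0,4,-0.1,0,0],[-1,4,-0.1,0,0],[-1,4,0,0,0],[0,2.5,0,0,0]]
  ]
}}

```text
clock: 5.82
position: [479.2, 98.1, 207.1]
ee_rot: [-0.016, 1.0, 0.011, -0.0]
contact_force: [0.9, 0.0, -3.0]
gripper_width: 65.3
```

Emit:
{"name": "send_rows", "arguments": {
  "steps": [
    [[0,1,0,0,0],[0,0,0,0,0],[0,0,0,0,0]]
  ]
}}

```text
clock: 6.07
position: [478.3, 113.7, 207.2]
ee_rot: [-0.024, 1.0, 0.011, -0.0]
contact_force: [-0.9, -0.0, -2.0]
gripper_width: 65.4
```

```bash
python3 -c "
from h import *
go(530,100,162,90)
im,d=optics.get_image('scene'); cv2.imwrite('pics/s2.png',cv2.resize(im[80:270,190:400],(663,600)))"
```

```text
t 6.0667 pos [478.3 113.7 207.2] q [-0.024  1.     0.011 -0.   ] j [ 0.552  0.176 -0.341 -0.023 -1.043 -2.063] w 65.37451745047512 F [-0.9 -0.  -2. ]
jaw yaw 92.8 tilt [-0.0013  0.0222] tool shift cm [-5.1  -1.72  4.48] turn 0.048
```

View pics/s2.png

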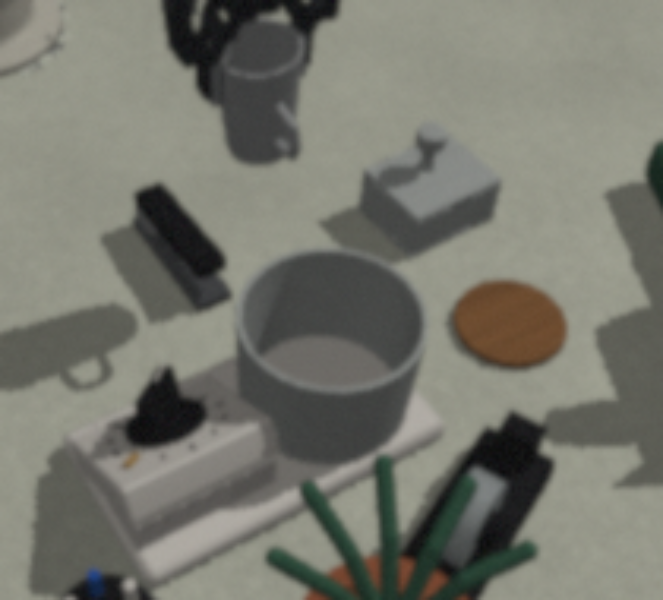

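The mug hangs upright at about (262,95) with its handle towards the pot, whose rim is at (330,320). The free coaster is at (510,322). Next I'll go to the spot in front of the rim and measure the height of the mug's foot.

Emit:
{"name": "send_rows", "arguments": {
  "steps": [
    [[-2,-1,1,0.05,0],[-1.5,-0.7,1,0,0],[0,0,1,0,0],[0,0,0,0,0],[0,0,0,0,0]]
  ]
}}

```text
clock: 6.53
position: [513.7, 90.8, 175.9]
ee_rot: [0.004, 1.0, 0.011, -0.001]
contact_force: [0.1, -0.0, -2.3]
gripper_width: 65.4
```

```bash
cat > foot.py <<'E'
from h import *
go(532,100,163,90); s=arm.read_state(); p=np.array(s["position"])
im,d=optics.get_image('scene'); cv2.imwrite('pics/s3.png',im); P=cloud('scene',d)
Q=P.reshape(-1,3)[d.ravel()>0]; k=(np.hypot(Q[:,0]-p[0],Q[:,1]-p[1])<75)&(Q[:,2]>85)&(Q[:,0]<562); Q=Q[k]
for z in range(90,260,8):
    q=Q[(Q[:,2]>=z)&(Q[:,2]<z+8)]
    if len(q): print(z,len(q),"x",q[:,0].min().round(),np.percentile(q[:,0],90).round(),q[:,0].max().round(),"y",q[:,1].min().round(),q[:,1].max().round())
E
python3 foot.py
```

```text
t 6.5333 pos [513.7  90.8 175.9] q [ 0.004  1.     0.011 -0.001] j [ 0.474  0.259 -0.317 -0.024 -0.987 -2.04 ] w 65.36896714115383 F [ 0.1 -0.  -2.3]
jaw yaw 89.5 tilt [-0.0024  0.0215] tool shift cm [-1.82  0.91  1.3 ] turn -0.008
122 26 x 509.0 542.0 543.0 y 65.0 97.0
130 25 x 518.0 543.0 544.0 y 65.0 94.0
138 37 x 515.0 543.0 545.0 y 63.0 99.0
146 54 x 510.0 555.0 562.0 y 62.0 115.0
154 40 x 512.0 545.0 547.0 y 61.0 114.0
162 54 x 488.0 546.0 548.0 y 59.0 112.0
170 76 x 487.0 546.0 549.0 y 59.0 113.0
178 104 x 488.0 548.0 560.0 y 44.0 123.0
186 141 x 486.0 549.0 560.0 y 41.0 133.0
194 157 x 486.0 548.0 551.0 y 41.0 132.0
202 148 x 487.0 548.0 553.0 y 40.0 132.0
210 134 x 487.0 550.0 553.0 y 40.0 130.0
218 112 x 490.0 549.0 553.0 y 36.0 138.0
226 89 x 501.0 526.0 528.0 y 22.0 148.0
234 124 x 500.0 526.0 529.0 y 21.0 151.0
242 110 x 498.0 530.0 531.0 y 20.0 149.0
250 141 x 498.0 530.0 532.0 y 19.0 151.0
258 119 x 502.0 531.0 533.0 y 18.0 153.0
```

Emit:
{"name": "send_rows", "arguments": {
  "steps": [
    [[0,0.9,0,0,0],[-1,0,0.8,0,0],[-0.8,0,0.5,0,0],[0,0,0,0,0]]
  ]
}}

```text
clock: 6.92
position: [532.0, 101.0, 164.5]
ee_rot: [0.004, 1.0, 0.012, 0.0]
contact_force: [0.6, 0.1, -1.8]
gripper_width: 65.4
```

```bash
python3 -c "
from h import *
go(561,100,168,90)"
```

```text
t 6.9167 pos [532.  101.  164.5] q [0.004 1.    0.012 0.   ] j [ 0.475  0.301 -0.289 -0.025 -0.97  -2.04 ] w 65.43013993459185 F [ 0.6  0.1 -1.8]
jaw yaw 89.6 tilt [0.0005 0.0233] tool shift cm [-2.9  -0.07 -0.35] turn -0.007
```

Now the first part of the tipping, watching the force.

Emit:
{"name": "send_rows", "arguments": {
  "steps": [
    [[-1,0,0,0,0],[-1,0,-0.2,0,0],[-1,0,-0.3,0,0],[0,0,0,0,0]]
  ]
}}

```text
clock: 7.25
position: [554.5, 100.5, 166.5]
ee_rot: [0.004, 1.0, 0.009, -0.011]
contact_force: [-2.6, -0.2, 0.8]
gripper_width: 65.4
```

Emit:
{"name": "send_rows", "arguments": {
  "steps": [
    [[-1,0,0,0,0],[-1,0,0,0,0],[0,0,0,0,0]]
  ]
}}

```text
clock: 7.5
position: [569.9, 100.3, 166.5]
ee_rot: [0.003, 1.0, 0.009, -0.017]
contact_force: [-3.1, 0.9, -0.4]
gripper_width: 65.7
```

```bash
python3 -c "
from h import *
go(606,100,155,90)
im,d=optics.get_image('scene'); cv2.imwrite('pics/s4.png',cv2.resize(im[100:230,230:370],(646,600)))"
```

```text
t 7.5 pos [569.9 100.3 166.5] q [ 0.003  1.     0.009 -0.017] j [ 0.438  0.376 -0.166 -0.035 -1.054 -1.998] w 65.68643742017792 F [-3.1  0.9 -0.4]
jaw yaw 89.6 tilt [-0.0345  0.0171] tool shift cm [-3.65 -0.03  1.03] turn -0.007
```

View pics/s4.png

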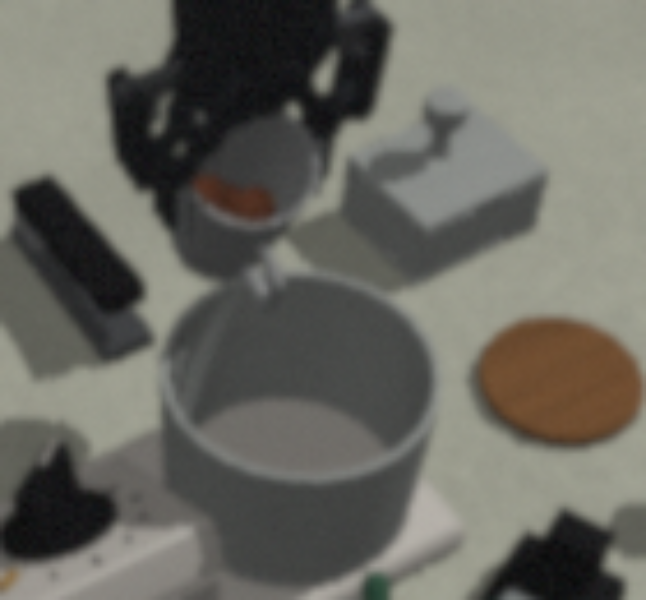

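It works: the mug has tipped about 30°, the balls are at its lip (235,195), and the handle is hooked inside the rim at (262,280). I'll continue along the arc.

Emit:
{"name": "send_rows", "arguments": {
  "steps": [
    [[-1.2,0,0,0,0],[-1.2,0,0.2,0,0],[-1.2,0,0.5,0,0],[-1,0,0.8,0,0],[0,0,0,0,0]]
  ]
}}

```text
clock: 7.97
position: [610.7, 100.6, 153.1]
ee_rot: [0.002, 1.0, 0.008, -0.02]
contact_force: [-3.4, -0.8, -1.1]
gripper_width: 65.3
```

```bash
python3 -c "
from h import *
go(622,100,138,90)"
```

```text
t 7.9667 pos [610.7 100.6 153.1] q [ 0.002  1.     0.008 -0.02 ] j [ 0.409  0.454 -0.075 -0.035 -1.072 -1.967] w 65.28189062099565 F [-3.4 -0.8 -1.1]
jaw yaw 89.7 tilt [-0.0394  0.0168] tool shift cm [-1.19 -0.08  1.47] turn -0.005
```

Emit:
{"name": "send_rows", "arguments": {
  "steps": [
    [[-0.7,0,0.8,0,0],[-0.6,0,0.9,0,0],[-0.5,0,1,0,0],[-0.4,0,1.1,0,0],[0,0,0,0,0],[0,0,0,0,0]]
  ]
}}

```text
clock: 8.47
position: [636.2, 102.0, 125.2]
ee_rot: [0.0, 1.0, 0.009, -0.009]
contact_force: [-0.7, -0.6, 2.3]
gripper_width: 65.2
```

```bash
python3 -c "
from h import *
go(634,100,100,90)
im,d=optics.get_image('scene'); cv2.imwrite('pics/s5.png',cv2.resize(im[100:230,230:370],(646,600)))"
```

```text
t 8.4667 pos [636.2 102.  125.2] q [ 0.     1.     0.009 -0.009] j [ 0.398  0.51  -0.058 -0.029 -1.013 -1.954] w 65.20126545740948 F [-0.7 -0.6  2.3]
jaw yaw 90.0 tilt [-0.0187  0.0185] tool shift cm [ 0.17 -0.25  2.52] turn -0.001
```

View pics/s5.png

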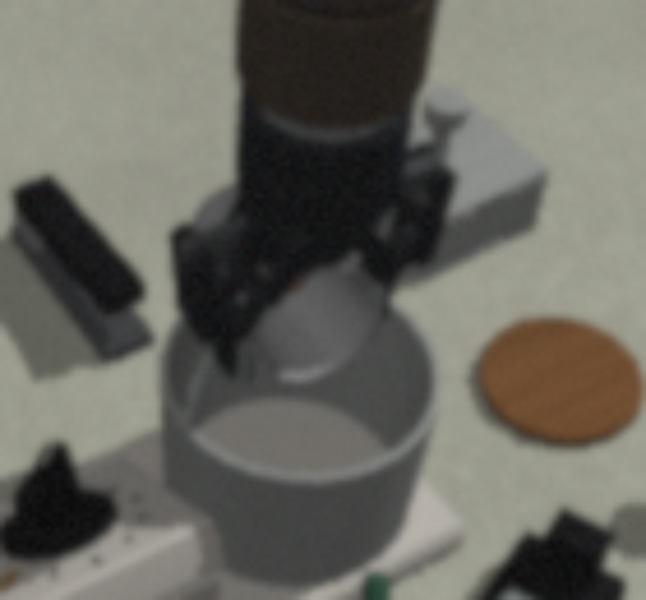

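The mug is at about 75°, with its mouth at (320,330). No balls are in the pot yet and a bit of red shows at (297,283), so I'll lower further.

Emit:
{"name": "send_rows", "arguments": {
  "steps": [
    [[-0.3,0,1,0,0],[-0.2,0,1,0,0],[0,0,1,0,0],[0,0,0.5,0,0],[0,0,0,0,0],[0,0,0,0,0]]
  ]
}}

```text
clock: 9.02
position: [645.3, 104.2, 95.1]
ee_rot: [-0.001, 1.0, 0.011, -0.001]
contact_force: [0.1, -0.3, 2.7]
gripper_width: 64.7
```

```bash
cat > pot.py <<'E'
from h import *
go(634,100,100,90)
im,d=optics.get_image('scene'); cv2.imwrite('pics/last.png',im); c=cv2.imread('pics/scene0.png')
hs=cv2.cvtColor(im,cv2.COLOR_BGR2HSV); red=((hs[...,0]<12)|(hs[...,0]>170))&(hs[...,1]>90)&(hs[...,2]>50); red[:150]|=False
n,l,s,ce=cv2.connectedComponentsWithStats(red.astype(np.uint8)); print("red blobs",[(s[i][4],ce[i].round().tolist()) for i in range(1,n) if s[i][4]>5 and 240<ce[i][0]<350 and 120<ce[i][1]<240])
E
python3 pot.py
```

```text
t 9.0167 pos [645.3 104.2  95.1] q [-0.001  1.     0.011 -0.001] j [ 0.397  0.547 -0.078 -0.026 -0.94  -1.95 ] w 64.71174305701294 F [ 0.1 -0.3  2.7]
jaw yaw 90.1 tilt [-0.0024  0.0218] tool shift cm [ 1.13 -0.41 -0.5 ] turn 0.002
red blobs [(np.int32(46), [297.0, 185.0]), (np.int32(53), [300.0, 194.0])]
```

Emit:
{"name": "send_rows", "arguments": {
  "steps": [
    [[0.3,0,0.6,0,0],[0.2,-0.2,0.5,0,0],[0,0,0,0,0],[0,0,-0.8,0,0],[0,0,0.8,0,0],[0,0,0,0,0],[0,0,0,0,0]]
  ]
}}

```text
clock: 9.65
position: [648.0, 105.4, 91.0]
ee_rot: [-0.002, 1.0, 0.014, 0.01]
contact_force: [1.3, -0.1, 3.7]
gripper_width: 64.3
```

```bash
python3 pot.py; python3 -c "
from h import *
im=cv2.imread('pics/last.png'); cv2.imwrite('pics/s6.png',cv2.resize(im[100:230,230:370],(646,600)))"
```

```text
t 9.65 pos [648.  105.4  91. ] q [-0.002  1.     0.014  0.01 ] j [ 0.398  0.546 -0.093 -0.023 -0.903 -1.951] w 64.3352613213786 F [ 1.3 -0.1  3.7]
jaw yaw 90.2 tilt [0.0194 0.028 ] tool shift cm [ 1.39 -0.51 -0.94] turn 0.004
red blobs [(np.int32(37), [308.0, 194.0])]
```

View pics/s6.png

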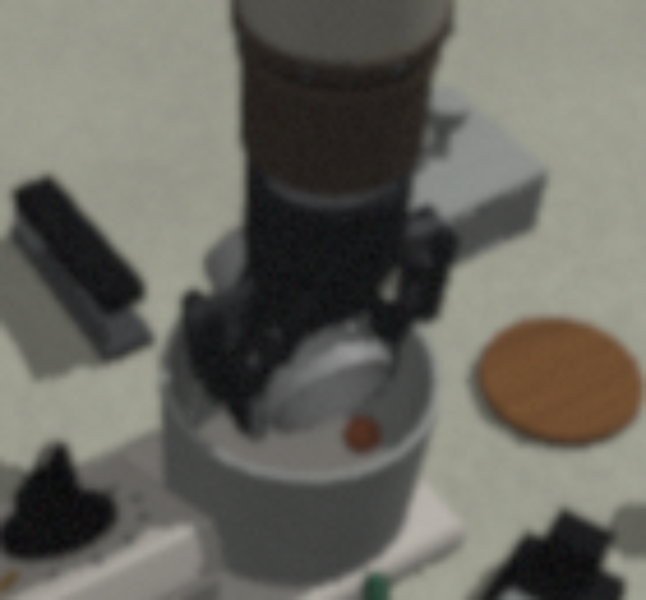

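The mug is tilted about 100° and one ball shows at (362,433); the others may be hidden under the mug. I'll shake a little and then go back along the arc.

Emit:
{"name": "send_rows", "arguments": {
  "steps": [
    [[0,0.6,0,0,0],[0,-1.2,0,0,0],[0,0.6,-0.3,0,0],[0,0.6,0.3,0,0],[0,-0.8,0,0,0],[0,0,0,0,0],[0,0,0,0,0]]
  ]
}}

```text
clock: 10.28
position: [649.8, 106.3, 90.1]
ee_rot: [-0.003, 1.0, 0.014, 0.011]
contact_force: [1.7, -0.1, 0.5]
gripper_width: 64.7
```

Emit:
{"name": "send_rows", "arguments": {
  "steps": [
    [[0.3,0,-1.3,0,0],[0.3,0,-1.3,0,0],[0.5,0,-1.3,0,0],[0.5,0,-1.3,0,0],[0.8,0,-1,0,0],[1,0,-0.8,0,0]]
  ]
}}

```text
clock: 10.78
position: [610.3, 105.2, 155.5]
ee_rot: [-0.002, 1.0, 0.014, 0.007]
contact_force: [0.2, 0.7, -1.3]
gripper_width: 64.5
```

```bash
python3 pot.py; python3 -c "
from h import *
im=cv2.imread('pics/last.png'); cv2.imwrite('pics/s7.png',cv2.resize(im[100:230,230:370],(646,600)))"
```

```text
t 10.7833 pos [610.3 105.2 155.5] q [-0.002  1.     0.014  0.007] j [ 0.422  0.427 -0.118 -0.024 -1.002 -1.977] w 64.52744733764916 F [ 0.2  0.7 -1.3]
jaw yaw 90.2 tilt [0.0141 0.0284] tool shift cm [-2.29 -0.69  5.57] turn 0.003
red blobs [(np.int32(37), [306.0, 192.0])]
```

View pics/s7.png

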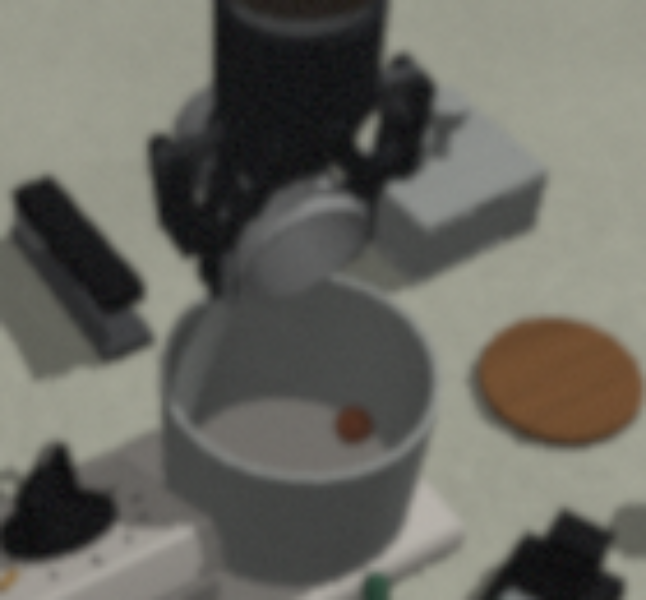

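The mug stays at about 100° and one ball shows at (352,425); the near wall hides part of the floor. I'll check with the top camera.

```bash
python3 - <<'E'
from h import *
im,d=optics.get_image('top'); cv2.imwrite('pics/t1.png',cv2.resize(im[120:280,140:340],(750,600)))
P=cloud('top',d); hs=cv2.cvtColor(im,cv2.COLOR_BGR2HSV); red=((hs[...,0]<12)|(hs[...,0]>170))&(hs[...,1]>90)&(hs[...,2]>40)
n,l,s,ce=cv2.connectedComponentsWithStats(red.astype(np.uint8)); print([(int(s[i][4]),ce[i].round().tolist(),np.median(P[l==i],0).round().tolist()) for i in range(1,n) if s[i][4]>5])
E
```

```text
[(22, [240.0, 54.0], [921.0, 31.0, 90.0]), (19, [250.0, 54.0], [922.0, 9.0, 90.0]), (29, [232.0, 59.0], [910.0, 50.0, 90.0]), (20, [259.0, 57.0], [913.0, -12.0, 91.0]), (52, [226.0, 67.0], [888.0, 66.0, 91.0]), (28, [265.0, 65.0], [891.0, -27.0, 90.0]), (1257, [497.0, 111.0], [778.0, -559.0, 103.0]), (857, [246.0, 89.0], [833.0, 19.0, 90.0]), (20, [235.0, 185.0], [608.0, 46.0, 130.0])]
```

View pics/t1.png

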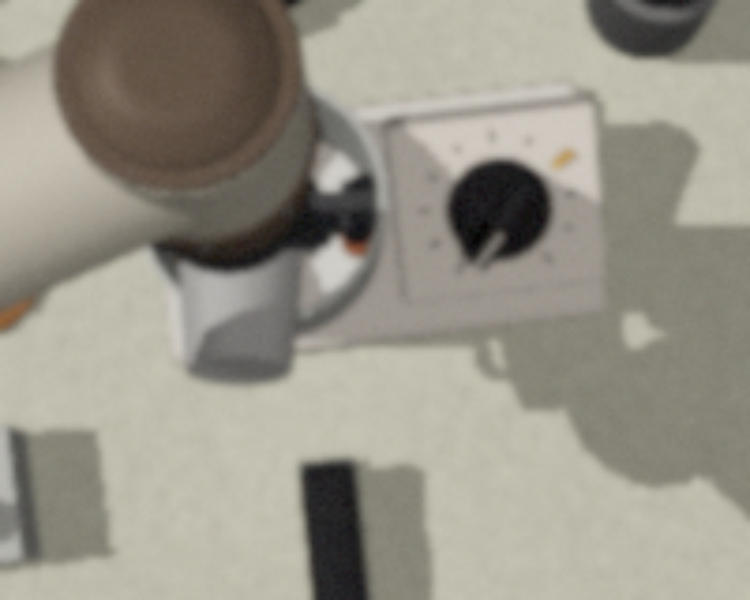

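The red ball at (355,247) is in the pot, and the arm hides the rest. To right the mug I'll hook its handle (now pointing down) inside the near rim and pull back.

Emit:
{"name": "send_rows", "arguments": {
  "steps": [
    [[0,-0.3,-1.5,0,0],[-1.5,-0.2,0,0,0],[-1.5,0,0,0,0],[0,0,1,0,0],[0,0,1,0,0],[0,0,0.8,0,0],[0,0,0,0,0]]
  ]
}}

```text
clock: 11.47
position: [634.4, 100.9, 141.6]
ee_rot: [-0.002, 1.0, 0.015, 0.005]
contact_force: [-0.7, 0.7, -2.6]
gripper_width: 64.8
```

```bash
python3 -c "
from h import *
go(630,101,145,90)"
```

```text
t 11.4667 pos [634.4 100.9 141.6] q [-0.002  1.     0.015  0.005] j [ 0.398  0.478 -0.069 -0.028 -1.003 -1.949] w 64.81791922662256 F [-0.7  0.7 -2.6]
jaw yaw 90.2 tilt [0.0101 0.0301] tool shift cm [ 0.43  0.03 -0.34] turn 0.004
```

Emit:
{"name": "send_rows", "arguments": {
  "steps": [
    [[1,0,-0.5,0,0],[1,0,-0.9,0,0],[1,0,-0.8,0,0],[1.2,0,-0.5,0,0],[1.2,0,-0.3,0,0],[0,0,0,0,0]]
  ]
}}

```text
clock: 11.97
position: [572.4, 99.0, 170.4]
ee_rot: [-0.002, 1.0, 0.014, 0.001]
contact_force: [0.7, -0.1, -1.1]
gripper_width: 64.5
```

```bash
python3 -c "
from h import *
go(554,101,169,90)
im,d=optics.get_image('scene'); cv2.imwrite('pics/s8.png',cv2.resize(im[100:230,230:370],(646,600)))"
```

```text
t 11.9667 pos [572.4  99.  170.4] q [-0.002  1.     0.014  0.001] j [ 0.437  0.357 -0.186 -0.028 -1.014 -1.989] w 64.50829565518092 F [ 0.7 -0.1 -1.1]
jaw yaw 90.3 tilt [0.0022 0.0272] tool shift cm [1.84 0.21 0.14] turn 0.005
```

View pics/s8.png

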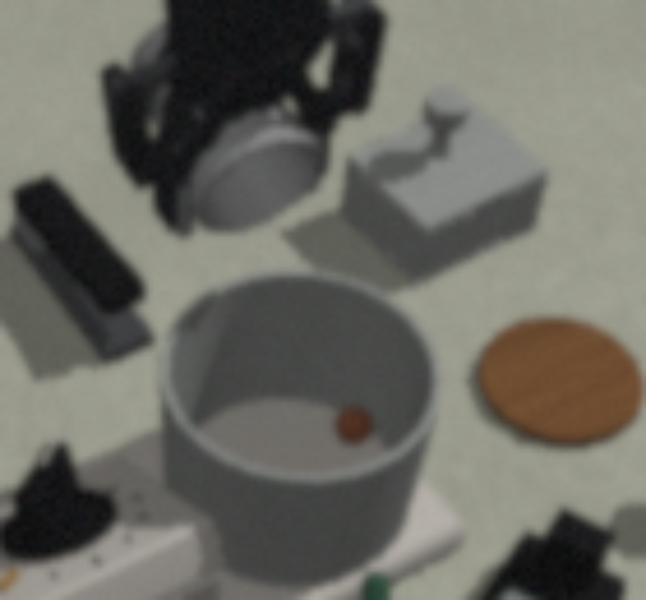

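The mug did not turn (mouth at (255,180), still about 100°), and the ball in the pot is at (352,425). One picture is left to view, so from here I'll use depth fits.

```bash
cat > fit.py <<'E'
from h import *
from scipy.optimize import least_squares
def mugfit(h0=73,th0=100,rad=110):
    s=arm.read_state(); p=np.array(s["position"]); M=R.from_quat(s["ee_rot"]).as_matrix(); j=M[:,1]; j=j*np.sign(j[np.argmax(abs(j))]); pv=p-19*M[:,2]
    best=None; Qs=[]
    for n in("scene","top"):
        im,d=optics.get_image(n); P=cloud(n,d); g=im.astype(int)
        k=(d>0)&(g.mean(2)>75)&(np.ptp(g,axis=2)<22)&(np.linalg.norm(P-pv,axis=2)<rad)&(np.hypot(P[...,0]-638,P[...,1]-100)>80)&(P[...,2]>12)
        Qs.append(P[k]); print(n,k.sum(),end=" ")
    Q=np.vstack(Qs)-pv; y=Q@j; Q=Q[abs(y)<36]; y=Q@j
    e=np.cross(j,[0,0,1.]); e/=np.linalg.norm(e)   # horizontal, perpendicular to jaws
    a=Q@e; z=Q[:,2]
    def res(v):
        da,dz,th=v; A=a-da; Z=z-dz; ax=A*np.sin(th)+Z*np.cos(th)+h0; r=A*np.cos(th)-Z*np.sin(th); rr=np.hypot(r,y)
        Rr=27+7.5*ax/95; o=np.abs(rr-Rr); i=np.abs(rr-Rr+3); ov=np.maximum(0,np.maximum(-ax,ax-95))
        f=np.abs(ax)+np.maximum(0,rr-27)
        return np.minimum(np.minimum(np.hypot(o,ov),np.hypot(i,ov)),f)
    out=[]
    for t in np.radians(np.arange(-180,180,20)):
        r=least_squares(res,[0,0,t],loss='soft_l1',f_scale=2); out.append((r.cost,np.degrees(r.x[2]).round(1),r.x[:2].round(1)))
    out.sort(key=lambda q:q[0]); print("N",len(Q),"e",e.round(2)); [print(o) for o in out[:1]+[q for q in out if abs(q[1]-out[0][1])>8][:2]]
E
python3 - <<'E'
from fit import *
st(); mugfit()
im,d=optics.get_image('top'); P=cloud('top',d); hs=cv2.cvtColor(im,cv2.COLOR_BGR2HSV); red=((hs[...,0]<12)|(hs[...,0]>170))&(hs[...,1]>90)&(hs[...,2]>35)
k=red&(np.hypot(P[...,0]-638,P[...,1]-100)<68); v,u=np.nonzero(k)
n,l,s,ce=cv2.connectedComponentsWithStats(k.astype(np.uint8)); print([(int(s[i][4]),ce[i].round().tolist(),np.median(P[l==i],0).round().tolist()) for i in range(1,n) if s[i][4]>3])
E
```

```text
t 12.0167 pos [573.5  99.2 170.5] q [-0.002  1.     0.014  0.002] j [ 0.437  0.358 -0.184 -0.027 -1.014 -1.988] w 64.01253053797974 F [ 0.9 -0.5 -2. ]
scene 100 top 987 N 1025 e [ 1.    0.01 -0.  ]
(np.float64(322.3824019670858), np.float64(101.4), array([-3.2, 19.8]))
(np.float64(322.3824019670859), np.float64(-258.6), array([-3.2, 19.8]))
(np.float64(322.3824019670859), np.float64(-258.6), array([-3.2, 19.8]))
[(46, [234.0, 174.0], [651.0, 50.0, 42.0]), (30, [235.0, 183.0], [630.0, 49.0, 43.0])]
```

The fit says the mug slid up the pads while I pressed it down, so its axis is about 20 mm above the pad centre and the handle missed the rim. I'll rest it on its handle on the clear desk, release it slightly, regrip at the right height, and then hook the handle again.

Emit:
{"name": "send_rows", "arguments": {
  "steps": [
    [[3,2,0,0,0],[3,2.5,0,0,0],[1.5,2.3,0,0,0],[0,0,2.5,0,0],[0,0,3,0,0],[0,0,3,0,0],[0,0,2,0,0],[0,0,1,0,0],[0,0,0,0,0]]
  ]
}}

```text
clock: 12.92
position: [504.6, 175.3, 52.1]
ee_rot: [-0.001, 1.0, 0.015, 0.006]
contact_force: [-0.0, 0.0, -2.4]
gripper_width: 64.4
```

```bash
python3 - <<'E'
from fit import *
go(500,165,25,90); mugfit()
im,d=optics.get_image('top'); P=cloud('top',d); hs=cv2.cvtColor(im,cv2.COLOR_BGR2HSV); red=((hs[...,0]<12)|(hs[...,0]>170))&(hs[...,1]>90)&(hs[...,2]>35)
k=red&(np.hypot(P[...,0]-638,P[...,1]-100)<68)
n,l,s,ce=cv2.connectedComponentsWithStats(k.astype(np.uint8)); print([(int(s[i][4]),ce[i].round().tolist(),np.median(P[l==i],0).round().tolist()) for i in range(1,n) if s[i][4]>3])
cv2.imwrite('pics/t2.png',im)
E
```

```text
t 12.9167 pos [504.6 175.3  52.1] q [-0.001  1.     0.015  0.006] j [ 0.628  0.428 -0.441 -0.027 -0.675 -2.175] w 64.41759660806514 F [-0.   0.  -2.4]
jaw yaw 90.2 tilt [0.0116 0.0296] tool shift cm [ 0.5  -1.1   2.67] turn 0.003
scene 577 top 763 N 1074 e [ 1.  0. -0.]
(np.float64(13227.098724988733), np.float64(-259.8), array([-0.7, 20.5]))
(np.float64(13227.09872499204), np.float64(100.2), array([-0.7, 20.5]))
(np.float64(13227.098725007503), np.float64(100.2), array([-0.7, 20.5]))
[(51, [207.0, 158.0], [688.0, 112.0, 43.0]), (49, [218.0, 159.0], [686.0, 86.0, 42.0]), (46, [197.0, 164.0], [675.0, 134.0, 42.0]), (41, [234.0, 174.0], [650.0, 50.0, 43.0]), (38, [235.0, 183.0], [629.0, 48.0, 42.0]), (51, [190.0, 187.0], [623.0, 150.0, 42.0])]
```

All six balls are in the pot (radii of 52 mm or less, height about 42 mm). Now I'll set the mug down on its handle.

Emit:
{"name": "send_rows", "arguments": {
  "steps": [
    [[0,0,1,0,0],[0,0,1,0,0],[0,0,0.5,0,0],[0,0,0,0,0]]
  ]
}}

```text
clock: 13.4
position: [510.0, 178.6, 31.8]
ee_rot: [-0.002, 1.0, 0.019, 0.012]
contact_force: [-0.3, -0.6, -3.1]
gripper_width: 64.2
```

```bash
python3 - <<'E'
from fit import *
go(500,165,25,90)
E
```

```text
t 13.4 pos [510.  178.6  31.8] q [-0.002  1.     0.019  0.012] j [ 0.628  0.462 -0.454 -0.028 -0.613 -2.173] w 64.18767622350728 F [-0.3 -0.6 -3.1]
jaw yaw 90.2 tilt [0.0246 0.0376] tool shift cm [ 1.02 -1.38  0.6 ] turn 0.004
```

Emit:
{"name": "send_rows", "arguments": {
  "steps": [
    [[0,0,0.8,0,0],[0,0,0,0,0]]
  ]
}}

```text
clock: 13.57
position: [510.3, 178.9, 23.2]
ee_rot: [-0.002, 1.0, 0.019, 0.012]
contact_force: [-0.7, -0.4, -1.1]
gripper_width: 64.5
```

```bash
python3 - <<'E'
from fit import *
go(510,178,20,90); mugfit(rad=75)
E
```

```text
t 13.5667 pos [510.3 178.9  23.2] q [-0.002  1.     0.019  0.012] j [ 0.628  0.476 -0.459 -0.029 -0.593 -2.172] w 64.45648423423437 F [-0.7 -0.4 -1.1]
jaw yaw 90.2 tilt [0.0249 0.0378] tool shift cm [ 0.04 -0.1   0.31] turn 0.004
scene 229 top 326 N 507 e [ 1.  0. -0.]
(np.float64(3745.1977167687683), np.float64(-262.0), array([24.7, 18.2]))
(np.float64(3745.1978773939672), np.float64(98.0), array([24.6, 18.2]))
(np.float64(3745.2094337887193), np.float64(98.0), array([24.7, 18.2]))
```

Emit:
{"name": "send_rows", "arguments": {
  "steps": [
    [[0,0,0,0,0.82],[0,0,0,0,0.82],[0,0,0,0,0.82]]
  ]
}}

```text
clock: 13.92
position: [512.5, 180.1, 25.9]
ee_rot: [-0.002, 1.0, 0.02, 0.015]
contact_force: [0.5, 0.9, -0.0]
gripper_width: 70.0
```

```bash
python3 - <<'E'
from fit import *
go(510,178,42,90); mugfit(rad=95)
E
```

```text
t 13.9167 pos [512.5 180.1  25.9] q [-0.002  1.     0.02   0.015] j [ 0.628  0.473 -0.456 -0.027 -0.594 -2.172] w 70.04533877409072 F [ 0.5  0.9 -0. ]
jaw yaw 90.3 tilt [0.0299 0.0401] tool shift cm [ 0.2  -0.14 -1.62] turn 0.005
scene 326 top 626 N 807 e [ 1.    0.01 -0.  ]
(np.float64(8589.336863322816), np.float64(-249.5), array([7.7, 4.3]))
(np.float64(8589.688799162797), np.float64(110.7), array([7.8, 4.2]))
(np.float64(8589.688799169131), np.float64(110.7), array([7.8, 4.2]))
```

```bash
python3 - <<'E'
from h import *
P=[]
for n in("scene","top"):
    im,d=optics.get_image(n); C=cloud(n,d); k=(d>0)&(im.mean(2)>70); P.append(C[k])
    for x in range(400,590,10):
        Q=C[k]; q=Q[(abs(Q[:,0]-x)<5)&(abs(Q[:,1]-180)<45)&(Q[:,2]>6)&(Q[:,2]<130)]
        if len(q): print(n,x,len(q),"z",np.percentile(q[:,2],[0,10,50,90,100]).round(),"y",np.percentile(q[:,1],[0,10,90,100]).round())
E
```

```text
scene 450 1 z [85. 85. 85. 85. 85.] y [146. 146. 146. 146.]
scene 460 3 z [89. 89. 90. 92. 93.] y [150. 151. 156. 157.]
scene 500 5 z [49. 58. 77. 79. 81.] y [187. 188. 205. 212.]
scene 510 41 z [30. 67. 79. 82. 83.] y [147. 153. 197. 210.]
scene 520 91 z [ 30.  37.  75.  83. 129.] y [136. 149. 206. 216.]
scene 530 68 z [33. 58. 74. 78. 98.] y [147. 155. 204. 211.]
scene 540 41 z [57. 69. 73. 76. 78.] y [159. 168. 194. 206.]
scene 550 4 z [72. 72. 72. 73. 73.] y [171. 172. 180. 180.]
scene 580 9 z [ 68. 102. 118. 119. 120.] y [135. 136. 140. 143.]
top 420 1 z [7. 7. 7. 7. 7.] y [185. 185. 185. 185.]
top 430 1 z [7. 7. 7. 7. 7.] y [144. 144. 144. 144.]
top 440 53 z [ 6. 49. 58. 72. 78.] y [144. 157. 187. 190.]
top 450 125 z [54. 63. 80. 91. 96.] y [138. 144. 185. 191.]
top 460 128 z [62. 77. 91. 95. 97.] y [138. 142. 185. 194.]
top 470 85 z [60. 76. 88. 93. 95.] y [139. 142. 178. 193.]
top 480 63 z [60. 71. 84. 90. 94.] y [140. 142. 163. 170.]
top 490 32 z [55. 64. 76. 82. 98.] y [139. 142. 154. 155.]
top 500 2 z [50. 54. 71. 88. 93.] y [137. 138. 142. 143.]
top 520 1 z [99. 99. 99. 99. 99.] y [139. 139. 139. 139.]
top 530 9 z [ 7. 42. 59. 61. 61.] y [141. 146. 152. 152.]
top 540 22 z [45. 49. 59. 64. 66.] y [147. 148. 156. 156.]
top 550 2 z [64. 64. 65. 66. 66.] y [156. 156. 158. 158.]
top 560 38 z [10. 15. 20. 23. 25.] y [135. 139. 160. 163.]
top 570 62 z [15. 19. 22. 25. 27.] y [136. 139. 162. 165.]
top 580 65 z [ 17.  20.  23. 119. 124.] y [135. 137. 162. 165.]
```

The profile shows the mug resting on its lip and handle at about 110°, with its axis now at pad height. I'll grip here and lift.

Emit:
{"name": "send_rows", "arguments": {
  "steps": [
    [[0,0,0,0,0],[0,0,0,0,0],[0,0,0,0,0],[0,0,0,0,0],[0,0,-1,0,0],[0,0,-3,0,0],[0,0,-3,0,0],[0,0,-3,0,0],[0,0,-3,0,0],[0,0,0,0,0]]
  ]
}}

```text
clock: 14.95
position: [505.4, 172.7, 159.5]
ee_rot: [-0.002, 1.0, 0.017, 0.01]
contact_force: [1.0, -0.3, -1.4]
gripper_width: 66.3
```

```bash
python3 - <<'E'
from fit import *
go(650,100,170,90); mugfit(h0=74)
E
```

```text
t 14.95 pos [505.4 172.7 159.5] q [-0.002  1.     0.017  0.01 ] j [ 0.624  0.283 -0.332 -0.02  -0.92  -2.179] w 66.30205131566866 F [ 1.  -0.3 -1.4]
jaw yaw 90.2 tilt [0.0199 0.0338] tool shift cm [-14.46  -7.29  -1.01] turn 0.004
scene 617 top 779 N 1234 e [ 1.  0. -0.]
(np.float64(4099.655945798354), np.float64(106.0), array([4.8, 4.1]))
(np.float64(4099.661791679628), np.float64(-253.9), array([4.7, 4.1]))
(np.float64(9215.42039843485), np.float64(-82.8), array([-44.3,  11.8]))
```

Emit:
{"name": "send_rows", "arguments": {
  "steps": [
    [[-1,-0.5,-1,0,0],[-3,-1.6,-1,0,0],[-3.5,-1.8,0,0,0],[-3.5,-1.8,0,0,0],[-2.5,-1.2,0,0,0],[-1,-0.3,0,0,0],[0,0,0,0,0]]
  ]
}}

```text
clock: 15.63
position: [644.1, 93.7, 159.9]
ee_rot: [-0.001, 1.0, 0.012, -0.007]
contact_force: [-0.1, -0.5, -2.0]
gripper_width: 65.8
```

```bash
python3 - <<'E'
from fit import *
go(650,100,122,90)
E
```

```text
t 15.6333 pos [644.1  93.7 159.9] q [-0.001  1.     0.012 -0.007] j [ 0.379  0.486 -0.003 -0.031 -1.086 -1.933] w 65.77777499572933 F [-0.1 -0.5 -2. ]
jaw yaw 90.1 tilt [-0.0136  0.0241] tool shift cm [-0.64  0.53  3.79] turn 0.002
```

Emit:
{"name": "send_rows", "arguments": {
  "steps": [
    [[-0.6,0.6,0.6,0,0],[-0.3,0,1.2,0,0],[0,0,1.2,0,0],[0,0,0.6,0,0],[0,0,0,0,0]]
  ]
}}

```text
clock: 16.05
position: [647.3, 101.8, 112.8]
ee_rot: [-0.001, 1.0, 0.011, -0.014]
contact_force: [0.0, 0.5, -2.4]
gripper_width: 65.8
```

```bash
python3 - <<'E'
from fit import *
go(640,100,122,90); mugfit(h0=72)
E
```

```text
t 16.05 pos [647.3 101.8 112.8] q [-0.001  1.     0.011 -0.014] j [ 0.388  0.543 -0.03  -0.036 -1.016 -1.937] w 65.78487363142838 F [ 0.   0.5 -2.4]
jaw yaw 90.1 tilt [-0.0285  0.0214] tool shift cm [ 0.76 -0.16 -0.9 ] turn 0.002
scene 109 top 194 N 0 e [ 1.  0. -0.]
(np.float64(0.0), np.float64(-180.0), array([0., 0.]))
(np.float64(0.0), np.float64(-160.0), array([0., 0.]))
(np.float64(0.0), np.float64(-140.0), array([0., 0.]))
```

Emit:
{"name": "send_rows", "arguments": {
  "steps": [
    [[0.6,0,-0.5,0,0],[0.8,0,-1,0,0],[0.8,0,-1.2,0,0],[0,0,0,0,0]]
  ]
}}

```text
clock: 16.48
position: [626.5, 102.2, 147.5]
ee_rot: [-0.002, 1.0, 0.011, -0.01]
contact_force: [-0.3, 0.6, -1.3]
gripper_width: 63.8
```

Emit:
{"name": "send_rows", "arguments": {
  "steps": [
    [[0.9,0,-0.8,0,0],[1,0,-0.7,0,0],[0,0,0,0,0]]
  ]
}}

```text
clock: 16.73
position: [606.3, 102.0, 168.2]
ee_rot: [-0.002, 1.0, 0.013, -0.007]
contact_force: [0.0, 0.5, -2.2]
gripper_width: 63.8
```

```bash
python3 - <<'E'
from fit import *
go(612,100,159,90); mugfit(h0=72)
E
```

```text
t 16.7333 pos [606.3 102.  168.2] q [-0.002  1.     0.013 -0.007] j [ 0.415  0.422 -0.087 -0.033 -1.065 -1.965] w 63.81575746100941 F [ 0.   0.5 -2.2]
jaw yaw 90.3 tilt [-0.0148  0.0253] tool shift cm [-0.59 -0.23  0.91] turn 0.005
scene 7 top 453 N 455 e [ 1.  0. -0.]
(np.float64(935.235050129112), np.float64(103.6), array([3.6, 4.2]))
(np.float64(935.2533549197105), np.float64(-256.2), array([3.5, 4. ]))
(np.float64(935.2533549197134), np.float64(-256.2), array([3.5, 4. ]))
```

The mug came up too fast and missed the contact. I'll go back in and pull straight back until the rim is felt.

Emit:
{"name": "send_rows", "arguments": {
  "steps": [
    [[-1.5,0,-0.2,0,0],[-1.5,0,0,0,0],[-1.3,0,0.3,0,0],[0,0,1.5,0,0],[0,0,1.5,0,0],[0,0,1.5,0,0],[0,0,0.8,0,0],[0,0,0,0,0]]
  ]
}}

```text
clock: 17.5
position: [652.3, 103.1, 106.5]
ee_rot: [-0.002, 1.0, 0.012, -0.009]
contact_force: [-0.7, -0.6, -1.9]
gripper_width: 63.3
```

```bash
python3 - <<'E'
from fit import *
go(640,100,110,90)
E
```

```text
t 17.5 pos [652.3 103.1 106.5] q [-0.002  1.     0.012 -0.009] j [ 0.387  0.552 -0.032 -0.035 -0.993 -1.936] w 63.310520188879394 F [-0.7 -0.6 -1.9]
jaw yaw 90.2 tilt [-0.0175  0.0245] tool shift cm [ 1.24 -0.3  -0.33] turn 0.003
```

Emit:
{"name": "send_rows", "arguments": {
  "steps": [
    [[0.8,0,0,0,0],[0.8,0,0,0,0]]
  ]
}}

```text
clock: 17.67
position: [645.3, 103.7, 108.9]
ee_rot: [-0.004, 1.0, 0.013, 0.002]
contact_force: [21.4, -4.1, -3.1]
gripper_width: 63.8
```

Emit:
{"name": "send_rows", "arguments": {
  "steps": [
    [[0.8,0,0,0,0],[0.4,0,0,0,0]]
  ]
}}

```text
clock: 17.83
position: [644.9, 105.5, 115.3]
ee_rot: [-0.006, 1.0, 0.016, 0.018]
contact_force: [-0.0, 0.0, -1.0]
gripper_width: 63.3
```

Emit:
{"name": "send_rows", "arguments": {
  "steps": [
    [[0.7,0,-0.3,0,0],[0.7,0,-0.4,0,0]]
  ]
}}

```text
clock: 18.0
position: [631.0, 105.3, 124.0]
ee_rot: [-0.006, 1.0, 0.016, 0.019]
contact_force: [0.6, -1.0, -2.4]
gripper_width: 63.4
```

```bash
python3 - <<'E'
from fit import *
go(612,100,159,90); mugfit(h0=72)
E
```

```text
t 18.0 pos [631.  105.3 124. ] q [-0.006  1.     0.016  0.019] j [ 0.411  0.478 -0.123 -0.018 -0.921 -1.96 ] w 63.44286051823507 F [ 0.6 -1.  -2.4]
jaw yaw 90.7 tilt [0.0386 0.0324] tool shift cm [ 1.76 -0.4  -3.59] turn 0.012
scene 5 top 63 N 37 e [ 1.    0.01 -0.  ]
(np.float64(27.30051317915798), np.float64(93.5), array([-0.2, -0.1]))
(np.float64(27.300513181992358), np.float64(-266.5), array([-0.2, -0.1]))
(np.float64(27.30051319058906), np.float64(-266.5), array([-0.2, -0.1]))
```

Emit:
{"name": "send_rows", "arguments": {
  "steps": [
    [[0.8,0,-0.3,0,0],[0.8,0,-0.3,0,0],[0,0,0,0,0]]
  ]
}}

```text
clock: 18.35
position: [622.7, 106.5, 135.4]
ee_rot: [-0.008, 0.999, 0.018, 0.032]
contact_force: [-0.7, -0.8, -2.1]
gripper_width: 62.7
```

```bash
python3 - <<'E'
from fit import *
go(612,100,159,90); mugfit(h0=72)
im,d=optics.get_image('top'); C=cloud('top',d); g=im.astype(int); k=(d>0)&(g.mean(2)>60)
for x in range(520,590,8):
    q=C[k&(abs(C[...,0]-x)<4)&(abs(C[...,1]-102)<12)]
    if len(q): print(x,len(q),np.percentile(q[:,2],[0,50,100]).round())
E
```

```text
t 18.35 pos [622.7 106.5 135.4] q [-0.008  0.999  0.018  0.032] j [ 0.422  0.443 -0.155 -0.01  -0.899 -1.97 ] w 62.7007300111668 F [-0.7 -0.8 -2.1]
jaw yaw 91.0 tilt [0.0646 0.0371] tool shift cm [ 0.92 -0.55 -2.45] turn 0.017
scene 0 top 162 N 162 e [ 1.    0.02 -0.  ]
(np.float64(175.86914189641374), np.float64(91.8), array([4. , 4.4]))
(np.float64(175.9979050007289), np.float64(-267.8), array([4. , 4.2]))
(np.float64(356.13748605738795), np.float64(-185.6), array([-40., -40.]))
520 32 [-4. -0.  6.]
528 39 [-3.  1.  5.]
536 38 [-2.  0.  4.]
544 33 [-5.  0.  4.]
552 142 [ -3. 165. 451.]
560 320 [ -4. 445. 484.]
568 204 [ -1. 483. 490.]
576 201 [181. 488. 494.]
584 171 [183. 492. 496.]
```

Emit:
{"name": "send_rows", "arguments": {
  "steps": [
    [[0.8,0,-0.5,0,0],[0.8,0,-0.5,0,0],[0.8,0,-0.5,0,0],[0,0,0,0,0]]
  ]
}}

```text
clock: 18.83
position: [607.9, 107.5, 151.0]
ee_rot: [-0.009, 0.999, 0.02, 0.044]
contact_force: [-0.6, 1.6, -1.9]
gripper_width: 62.3
```

```bash
python3 - <<'E'
from fit import *
go(588,102,170,90); mugfit(h0=72)
E
```

```text
t 18.8333 pos [607.9 107.5 151. ] q [-0.009  0.999  0.02   0.044] j [ 4.370e-01  3.950e-01 -1.950e-01 -1.000e-03 -8.840e-01 -1.988e+00] w 62.34572418407871 F [-0.6  1.6 -1.9]
jaw yaw 91.2 tilt [0.0871 0.0412] tool shift cm [ 1.82 -0.44 -2.09] turn 0.021
scene 7 top 318 N 319 e [ 1.    0.02 -0.  ]
(np.float64(152.90722989628398), np.float64(80.9), array([-23.2,  -5.8]))
(np.float64(158.63229302512616), np.float64(250.2), array([-79. , -20.1]))
(np.float64(158.63229302512653), np.float64(250.2), array([-79. , -20.1]))
```

Emit:
{"name": "send_rows", "arguments": {
  "steps": [
    [[1,0,-0.2,0,0],[1,0,-0.2,0,0],[1,0,-0.2,0,0],[0,0,0,0,0]]
  ]
}}

```text
clock: 19.27
position: [588.8, 107.3, 158.3]
ee_rot: [-0.012, 0.998, 0.021, 0.056]
contact_force: [0.7, -0.1, -1.2]
gripper_width: 61.9
```

```bash
python3 - <<'E'
from fit import *
go(562,102,170,90); mugfit(h0=72)
E
```

```text
t 19.2667 pos [588.8 107.3 158.3] q [-0.012  0.998  0.021  0.056] j [ 0.456  0.347 -0.257  0.015 -0.848 -2.012] w 61.875264552872075 F [ 0.7 -0.1 -1.2]
jaw yaw 91.5 tilt [0.111  0.0423] tool shift cm [ 2.54 -0.42 -1.48] turn 0.026
scene 107 top 349 N 410 e [ 1.    0.03 -0.  ]
(np.float64(358.62291196669645), np.float64(60.2), array([ 9.4, 10.2]))
(np.float64(358.6229119671558), np.float64(-299.8), array([ 9.4, 10.2]))
(np.float64(359.8365689408329), np.float64(-298.8), array([9.7, 9.1]))
```

Emit:
{"name": "send_rows", "arguments": {
  "steps": [
    [[1,0,0,0,0],[1,0,0,0,0],[1,0,0,0,0],[0,0,0,0,0]]
  ]
}}

```text
clock: 19.7
position: [569.9, 107.2, 159.8]
ee_rot: [-0.014, 0.998, 0.02, 0.066]
contact_force: [0.9, 0.6, -0.7]
gripper_width: 61.5
```

```bash
python3 - <<'E'
from fit import *
go(540,102,165,90); mugfit(h0=60)
E
```

```text
t 19.7 pos [569.9 107.2 159.8] q [-0.014  0.998  0.02   0.066] j [ 0.477  0.308 -0.322  0.031 -0.805 -2.04 ] w 61.45226909423783 F [ 0.9  0.6 -0.7]
jaw yaw 91.8 tilt [0.1312 0.0426] tool shift cm [ 2.91 -0.41 -0.93] turn 0.031
scene 241 top 84 N 222 e [ 1.    0.03 -0.  ]
(np.float64(542.2090561949146), np.float64(41.6), array([-1.5,  8.2]))
(np.float64(542.2090561953513), np.float64(-318.4), array([-1.5,  8.2]))
(np.float64(957.142642783637), np.float64(-32.7), array([-41. ,   9.5]))
```

Emit:
{"name": "send_rows", "arguments": {
  "steps": [
    [[1,0,0.1,0,0],[1,0,0.2,0,0],[1,0,0.3,0,0],[0,0,0,0,0]]
  ]
}}

```text
clock: 20.13
position: [551.3, 107.8, 156.5]
ee_rot: [-0.016, 0.997, 0.02, 0.075]
contact_force: [0.3, 0.6, -0.7]
gripper_width: 61.5
```

```bash
python3 - <<'E'
from fit import *
go(530,102,165,90); mugfit(h0=60)
E
```

```text
t 20.1333 pos [551.3 107.8 156.5] q [-0.016  0.997  0.02   0.075] j [ 0.5    0.275 -0.389  0.049 -0.755 -2.072] w 61.5288508056095 F [ 0.3  0.6 -0.7]
jaw yaw 92.0 tilt [0.1495 0.0431] tool shift cm [ 1.99 -0.47 -1.19] turn 0.035
scene 292 top 39 N 209 e [ 1.    0.04 -0.  ]
(np.float64(1005.0302778540397), np.float64(34.1), array([7.7, 6.2]))
(np.float64(1691.8984105576008), np.float64(-12.4), array([-17.8,  13.5]))
(np.float64(1692.1926361877024), np.float64(-13.1), array([-17.6,  12.9]))
```

Emit:
{"name": "send_rows", "arguments": {
  "steps": [
    [[1,0,0.2,0,0],[1,0,0.3,0,0],[1,0,0.3,0,0],[0,0,0,0,0]]
  ]
}}

```text
clock: 20.57
position: [529.5, 110.1, 147.4]
ee_rot: [-0.017, 0.996, 0.022, 0.081]
contact_force: [-3.8, -0.1, 7.3]
gripper_width: 60.5
```

```bash
python3 - <<'E'
from fit import *
go(530,102,165,90); mugfit(h0=60)
E
```

```text
t 20.5667 pos [529.5 110.1 147.4] q [-0.017  0.996  0.022  0.081] j [ 0.528  0.247 -0.463  0.063 -0.698 -2.109] w 60.48492695325553 F [-3.8 -0.1  7.3]
jaw yaw 92.2 tilt [0.1604 0.0468] tool shift cm [-0.31 -0.74 -1.77] turn 0.038
scene 277 top 117 N 259 e [ 1.    0.04 -0.  ]
(np.float64(1238.4321545334096), np.float64(15.4), array([16.9, 10.9]))
(np.float64(2064.6966868323293), np.float64(-163.4), array([  7.4, -12.1]))
(np.float64(2064.6966936432495), np.float64(-163.4), array([  7.4, -12.1]))
```

Emit:
{"name": "send_rows", "arguments": {
  "steps": [
    [[0,0,-1.5,0,0],[1,0,-2,0,0],[1,0,-2,0,0],[0,0,0,0,0]]
  ]
}}

```text
clock: 21.0
position: [492.5, 104.2, 190.6]
ee_rot: [-0.015, 0.998, 0.017, 0.065]
contact_force: [0.2, 0.1, -2.5]
gripper_width: 60.6
```

```bash
python3 - <<'E'
from fit import *
go(626,292.5,165,90); mugfit(h0=60)
im=cv2.imread('pics/scene0.png'); im,d=optics.get_image('scene'); u=proj('scene',[arm.read_state()['position']])[0].astype(int); print(u)
cv2.imwrite('pics/s9.png',cv2.resize(im[u[1]-65:u[1]+65,u[0]-70:u[0]+70],(646,600)))
E
```

```text
t 21.0 pos [492.5 104.2 190.6] q [-0.015  0.998  0.017  0.065] j [ 0.555  0.149 -0.457  0.051 -0.837 -2.128] w 60.599159656047824 F [ 0.2  0.1 -2.5]
jaw yaw 91.8 tilt [0.1287 0.0349] tool shift cm [-13.41  18.32   4.92] turn 0.031
scene 385 top 512 N 781 e [ 1.    0.03 -0.  ]
(np.float64(3488.0594752453517), np.float64(14.5), array([18.1,  9.8]))
(np.float64(4631.720684216455), np.float64(200.0), array([ 11.6, -12.5]))
(np.float64(4631.720684283794), np.float64(200.0), array([ 11.6, -12.5]))
[270 119]
```

View pics/s9.png

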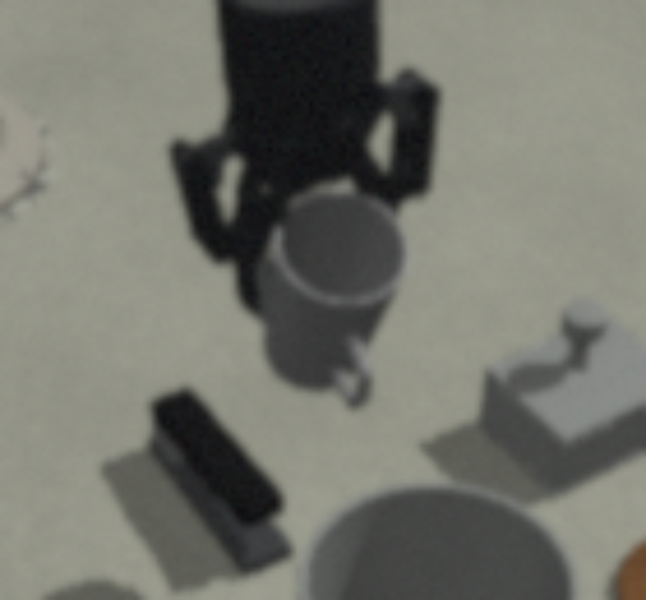

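The view shows the mug empty and nearly upright (mouth at (340,250)), leaning about 14° towards the pot. I'll carry it over the coaster.

Emit:
{"name": "send_rows", "arguments": {
  "steps": [
    [[-1,1.3,-0.2,0,0],[-2,2.7,-0.4,0,0],[-2.3,3,-0.3,0,0],[-2.3,3,-0.2,0,0],[-2.3,3,0,0,0],[-1.8,3,0,0,0],[-0.7,1,0,0,0],[0,0,0,0,0]]
  ]
}}

```text
clock: 21.82
position: [609.1, 278.9, 195.7]
ee_rot: [-0.01, 0.999, 0.007, 0.045]
contact_force: [-0.9, 0.4, -2.2]
gripper_width: 60.6
```

```bash
python3 - <<'E'
from fit import *
go(626,292.5,75,90); mugfit(h0=60)
E
```

```text
t 21.8167 pos [609.1 278.9 195.7] q [-0.01   0.999  0.007  0.045] j [ 0.691  0.442 -0.017  0.054 -1.033 -2.267] w 60.55893298005312 F [-0.9  0.4 -2.2]
jaw yaw 91.2 tilt [0.0906 0.0146] tool shift cm [-0.62  1.17 12.19] turn 0.021
scene 398 top 591 N 918 e [ 1.    0.02 -0.  ]
(np.float64(3786.5845337874907), np.float64(20.4), array([13.6,  2.2]))
(np.float64(4700.8217092454415), np.float64(-157.5), array([  9.1, -17.2]))
(np.float64(4700.821710929992), np.float64(202.5), array([  9.1, -17.2]))
```

```bash
python3 - <<'E'
from fit import *
go(637,292.5,80,90)
E
```

```text
t 21.9167 pos [607.2 276.5 195.3] q [-0.01   0.999  0.006  0.044] j [ 0.69   0.439 -0.022  0.054 -1.034 -2.267] w 60.280620859780086 F [ 0.1 -1.  -1.9]
jaw yaw 91.2 tilt [0.0882 0.0132] tool shift cm [-1.98  1.41 11.77] turn 0.02
```

Emit:
{"name": "send_rows", "arguments": {
  "steps": [
    [[-0.9,0.6,1.5,0,0],[-0.9,0.6,2,0,0],[0,0,2,0,0],[0,0,2,0,0],[0,0,2,0,0],[0,0,1,0,0],[0,0,0,0,0]]
  ]
}}

```text
clock: 22.5
position: [629.7, 280.4, 85.1]
ee_rot: [-0.006, 0.999, 0.003, 0.039]
contact_force: [0.2, -1.0, -2.3]
gripper_width: 60.4
```

```bash
python3 - <<'E'
from fit import *
go(637,292.5,44,90); mugfit(h0=60)
E
```

```text
t 22.5 pos [629.7 280.4  85.1] q [-0.006  0.999  0.003  0.039] j [ 0.672  0.58  -0.081  0.058 -0.847 -2.267] w 60.350336545245256 F [ 0.2 -1.  -2.3]
jaw yaw 90.7 tilt [0.0775 0.0061] tool shift cm [-0.42  1.17  4.16] turn 0.013
scene 317 top 449 N 697 e [ 1.    0.01 -0.  ]
(np.float64(2017.9212912504572), np.float64(21.9), array([14.7,  4.2]))
(np.float64(2952.137584039977), np.float64(202.2), array([ 11.3, -12.4]))
(np.float64(2952.1375840861006), np.float64(202.2), array([ 11.3, -12.4]))
```

Emit:
{"name": "send_rows", "arguments": {
  "steps": [
    [[-0.3,0.7,0.8,0,0],[0,0.6,1,0,0],[0,0,1,0,0],[0,0,0,0,0]]
  ]
}}

```text
clock: 22.93
position: [639.1, 297.6, 63.9]
ee_rot: [-0.007, 0.999, 0.007, 0.045]
contact_force: [-1.4, -0.5, -3.1]
gripper_width: 60.5
```

Emit:
{"name": "send_rows", "arguments": {
  "steps": [
    [[0,0,0.6,0,0],[0,0,0,0,0]]
  ]
}}

```text
clock: 23.1
position: [639.6, 298.4, 57.1]
ee_rot: [-0.007, 0.999, 0.007, 0.045]
contact_force: [-1.3, 0.2, -3.2]
gripper_width: 60.4
```

```bash
python3 - <<'E'
from fit import *
go(637,292.5,44,90); mugfit(h0=60)
E
```

```text
t 23.1 pos [639.6 298.4  57.1] q [-0.007  0.999  0.007  0.045] j [ 0.684  0.628 -0.073  0.064 -0.792 -2.284] w 60.381073392260504 F [-1.3  0.2 -3.2]
jaw yaw 90.8 tilt [0.0899 0.0143] tool shift cm [ 0.39 -0.6   1.27] turn 0.015
scene 301 top 428 N 684 e [ 1.    0.01 -0.  ]
(np.float64(2835.2250148867065), np.float64(20.3), array([15.2,  4.4]))
(np.float64(3655.94738092418), np.float64(-159.3), array([ 12.4, -12.4]))
(np.float64(3655.9473832539734), np.float64(200.7), array([ 12.4, -12.4]))
```

Emit:
{"name": "send_rows", "arguments": {
  "steps": [
    [[0.4,-0.6,0.8,0,0],[0.5,0,0.3,0,0],[0.5,0,0.3,0,0],[0,0,0,0,0]]
  ]
}}

```text
clock: 23.53
position: [636.8, 295.3, 52.8]
ee_rot: [-0.009, 0.998, 0.012, 0.058]
contact_force: [-0.3, 0.4, -2.5]
gripper_width: 60.1
```

```bash
python3 - <<'E'
from fit import *
go(616,292.5,40,90); mugfit(h0=60)
E
```

```text
t 23.5333 pos [636.8 295.3  52.8] q [-0.009  0.998  0.012  0.058] j [ 0.686  0.616 -0.118  0.08  -0.731 -2.295] w 60.09287712488165 F [-0.3  0.4 -2.5]
jaw yaw 91.2 tilt [0.1158 0.026 ] tool shift cm [ 2.22 -0.27  1.02] turn 0.02
scene 297 top 392 N 641 e [ 1.    0.02 -0.  ]
(np.float64(2622.0748129634558), np.float64(19.6), array([15. ,  4.8]))
(np.float64(3256.212317737318), np.float64(199.3), array([ 12.6, -12.1]))
(np.float64(3256.2123200625592), np.float64(-160.7), array([ 12.6, -12.1]))
```

Emit:
{"name": "send_rows", "arguments": {
  "steps": [
    [[0.5,-0.2,0.5,0,0],[0.5,0,0.5,0,0],[0.5,0,0.5,0,0],[0,0,0,0,0]]
  ]
}}

```text
clock: 23.97
position: [634.6, 294.6, 52.5]
ee_rot: [-0.012, 0.997, 0.016, 0.071]
contact_force: [-0.3, -0.9, -3.1]
gripper_width: 60.3
```

```bash
python3 - <<'E'
from fit import *
go(616,292.5,40,90); mugfit(h0=60)
E
```

```text
t 23.9667 pos [634.6 294.6  52.5] q [-0.012  0.997  0.016  0.071] j [ 0.692  0.604 -0.156  0.103 -0.683 -2.315] w 60.333008706053185 F [-0.3 -0.9 -3.1]
jaw yaw 91.5 tilt [0.1415 0.0331] tool shift cm [ 2.02 -0.2   0.97] turn 0.026
scene 297 top 389 N 642 e [ 1.    0.03 -0.  ]
(np.float64(2577.8836475861535), np.float64(18.0), array([15.1,  4.9]))
(np.float64(3431.877605306038), np.float64(198.3), array([ 12.7, -11.2]))
(np.float64(3431.8776066750106), np.float64(-161.7), array([ 12.7, -11.2]))
```

The mug's foot edge is on the coaster with its centre near (627,294) and a lean of about 18°, below its tipping angle of about 31°. Releasing gently will let it settle flat.

Emit:
{"name": "send_rows", "arguments": {
  "steps": [
    [[0,0,0.3,0,0],[0,0,0,0,0.8],[0,0,0,0,0.8],[0,0,0,0,0.8],[0,0,0,0,0.85]]
  ]
}}

```text
clock: 24.48
position: [634.7, 295.7, 50.3]
ee_rot: [-0.013, 0.997, 0.015, 0.071]
contact_force: [0.4, 0.3, -0.6]
gripper_width: 72.7
```

```bash
cat > mugc.py <<'E'
from fit import *
def mugstand(c=(626,292)):
    im,d=optics.get_image('top'); P=cloud('top',d); g=im.astype(int)
    k=(d>0)&(g.mean(2)>60)&(np.ptp(g,axis=2)<25)&(np.hypot(P[...,0]-c[0],P[...,1]-c[1])<60)
    for a,b in((96,112),):
        q=P[k&(P[...,2]>a)&(P[...,2]<b)]
        if len(q)>10:
            r=least_squares(lambda v:np.hypot(q[:,0]-v[0],q[:,1]-v[1])-33,c,loss='soft_l1'); A=np.c_[q[:,:2]-r.x,np.ones(len(q))]; s=np.linalg.lstsq(A,q[:,2],rcond=None)[0]
            print("rim c",r.x.round(1),"z,slope",s.round(3),len(q), "extent",np.ptp(q,0).round())
E
python3 - <<'E'
from mugc import *
go(616,292.5,40,90); mugfit(h0=60); mugstand()
E
```

```text
t 24.4833 pos [634.7 295.7  50.3] q [-0.013  0.997  0.015  0.071] j [ 0.693  0.608 -0.155  0.103 -0.681 -2.315] w 72.66802344145123 F [ 0.4  0.3 -0.6]
jaw yaw 91.6 tilt [0.1404 0.0326] tool shift cm [ 2.   -0.3   0.74] turn 0.027
scene 238 top 227 N 416 e [ 1.    0.03 -0.  ]
(np.float64(3440.8025741141373), np.float64(-13.4), array([0.7, 6.1]))
(np.float64(4086.683466289911), np.float64(160.2), array([ 4.7, -9.8]))
(np.float64(4086.6834677279467), np.float64(160.2), array([ 4.7, -9.8]))
rim c [627.2 292.7] z,slope [ 1.50000e-02 -3.60000e-02  1.02069e+02] 49 extent [65. 45. 12.]
```

The mug stands upright with its rim centre at (627,293). I'll open fully and withdraw upward.

Emit:
{"name": "send_rows", "arguments": {
  "steps": [
    [[0,0,0,0,1],[0,0,0,0,1],[0,0,-1,0,1],[0,0,-2,0,1],[0,0,-3,0,1],[0,0,-4,0,1],[0,0,-3,0,1],[0,0,0,0,0]]
  ]
}}

```text
clock: 25.3
position: [614.2, 289.7, 181.2]
ee_rot: [-0.013, 0.998, 0.012, 0.066]
contact_force: [0.3, 0.9, 1.4]
gripper_width: 75.1
```

```bash
python3 - <<'E'
from mugc import *
go(640,-37,200,90); mugstand()
E
```

```text
t 25.3 pos [614.2 289.7 181.2] q [-0.013  0.998  0.012  0.066] j [ 0.708  0.449 -0.058  0.082 -0.949 -2.297] w 75.12805517933985 F [0.3 0.9 1.4]
jaw yaw 91.5 tilt [0.1318 0.0252] tool shift cm [ -2.04 -32.68  -2.35] turn 0.027
rim c [628.5 291.6] z,slope [1.0000e-03 0.0000e+00 1.0251e+02] 94 extent [68. 62. 12.]
```

Emit:
{"name": "send_rows", "arguments": {
  "steps": [
    [[2,-2.5,-0.6,0,0],[2.2,-3.3,-0.5,0,0],[2.2,-3.3,-0.5,0,0],[2.2,-3.3,-0.5,0,0],[2.2,-3.3,-0.3,0,0],[1.5,-3.5,-0.3,0,0],[1,-3.8,-0.3,0,0],[0.5,-4,-0.3,0,0],[0,-4,-0.2,0,0],[0,-3,0,0,0]]
  ]
}}

```text
clock: 26.18
position: [469.0, -62.8, 182.8]
ee_rot: [-0.018, 0.998, 0.011, 0.061]
contact_force: [1.2, 0.8, 0.6]
gripper_width: -0.0
```

```bash
cat > dm.py <<'E'
from dial import *
from scipy.optimize import least_squares
def measure():
    data={}
    for n in("top","scene"):
        im,d=optics.get_image(n); cv2.imwrite(f"pics/{n}_d.png",im); hs=cv2.cvtColor(im,cv2.COLOR_BGR2HSV); P=cloud(n,d)
        near=(np.hypot(P[...,0]-641,P[...,1]+37)<75)
        black=near&(hs[...,2]<55)&(P[...,2]<115)
        br=near&(hs[...,0]>10)&(hs[...,0]<30)&(hs[...,1]>90)&(hs[...,2]>90)&(P[...,2]>50)
        h=P[near&(hs[...,2]>90)&(P[...,2]>35)&(P[...,2]<95)&(np.abs(P[...,1]+37)<55)]
        data[n]=(pix(black),pix(br)); print(n,"black",black.sum(),"brass",br.sum(),pix(br).mean(0) if br.any() else None)
    return data
E
python3 - <<'E'
from dm import *
st(); D=measure()
im=cv2.imread("pics/top_d.png")
for psi in(5,6,7):
    c,n,up,r=frame(psi)
    for v in D:
        b,m=D[v]; 
        B=rayplane(v,m,c+1.5*n,n)-c; K=rayplane(v,b,c+8*n,n)-c; x,y=K@r,K@up
        print(psi,v,"mark",(B@r).mean().round(1),(B@up).mean().round(1),"ang",(2.5+np.arctan2((B@r).mean(),(B@up).mean())).round(3),"black x",np.percentile(x,[1,50,99]).round(),"y",np.percentile(y,[1,50,99]).round())
E
```

```text
t 26.1833 pos [469.  -62.8 182.8] q [-0.018  0.998  0.011  0.061] j [ 2.120e-01  1.140e-01 -5.020e-01  1.000e-03 -8.310e-01 -1.748e+00] w -0.034726635351976065 F [1.2 0.8 0.6]
top black 465 brass 7 [289.71428571 162.        ]
scene black 352 brass 5 [231.2 225.2]
5 top mark 39.3 28.8 ang 3.438 black x [-27.   0.  26.] y [-22.   6.  30.]
5 scene mark 41.8 28.4 ang 3.473 black x [-30.  -2.  32.] y [-65.  -0.  37.]
6 top mark 39.7 25.7 ang 3.497 black x [-28.   0.  26.] y [-25.   3.  28.]
6 scene mark 41.2 22.8 ang 3.565 black x [-32.  -3.  32.] y [-69.  -5.  33.]
7 top mark 40.1 22.5 ang 3.559 black x [-28.   0.  26.] y [-27.   1.  25.]
7 scene mark 40.6 17.2 ang 3.669 black x [-34.  -4.  31.] y [-72. -10.  28.]
```

```bash
cat > push.py <<'E'
from dm import *
import sys
c,n,up,r=frame(6.3); c=c-1*r+1*up
def pt(al,Rr=30,h=20): a=np.radians(al); return c+Rr*(np.sin(a)*r+np.cos(a)*up)+h*n
def shifts(ts):
    s=arm.read_state(); M=R.from_quat(s["ee_rot"]).as_matrix(); p=np.array(s["position"])
    D=p-c; al=np.degrees(np.arctan2(D@r,D@up)); print("t",s["clock"],"pos",p.round(1),"tilt",M[:2,2].round(3),"jaw",np.degrees(np.arctan2(M[1,1],M[0,1])).round(1),"F",np.round(s["contact_force"],1),"al",al.round(1),"R",np.hypot(D@r,D@up).round(1),"h",(D@n).round(1))
    for t in ts: print((M.T@(t-p)/10).round(2),end=" "); p=t
    print()
def line():
    im,d=optics.get_image('top'); o=proj('top',[c+38*n])[0]
    hs=cv2.cvtColor(im,cv2.COLOR_BGR2HSV).astype(int); v,u=np.mgrid[0:384,0:512]
    uv=np.c_[u.ravel(),v.ravel()]; W=rayplane('top',uv,c+38*n,n)-c-38*n; x,y=(W@r).reshape(384,512),(W@up).reshape(384,512); rr=np.hypot(x,y)
    V=cv2.GaussianBlur(im.mean(2).astype(np.float32),(0,0),0.6)
    best=[]
    for a in np.radians(np.arange(-180,180,3)):   # bright line on bar top, dark on both sides
        def at(q,w):
            P=c+38*n+np.outer(q,np.sin(a)*r+np.cos(a)*up)+w*(np.cos(a)*r-np.sin(a)*up); z=proj('top',P).astype(np.float32); return cv2.remap(V,z[:,:1],z[:,1:],cv2.INTER_LINEAR).ravel()
        q=np.arange(8,27,2.); best.append((at(q,0).mean()-0.5*at(q,6).mean()-0.5*at(q,-6).mean(),round(np.degrees(a))))
    best.sort(reverse=True); print("white line alpha:",best[:4],"dial ~",[(2.5+np.radians(b[1])).round(2) for b in best[:3]])
E
python3 - <<'E'
from push import *
print("c",c.round(1),"n",n.round(3)); line()
a=pt(-35,32,20); print(a.round(1)); shifts([a+[0,0,70],a])
for k in (0,37,-143): pass
E
```

```text
c [643.9 -35.5  62.5] n [-0.497 -0.055  0.866]
white line alpha: [(np.float32(63.215897), -138), (np.float32(63.188065), -141), (np.float32(55.68975), -144), (np.float32(54.240295), -135)] dial ~ [np.float64(0.09), np.float64(0.04), np.float64(-0.01)]
[654.5 -15.8  92.9]
t 26.3333 pos [469.5 -62.6 182.3] tilt [0.12  0.024] jaw 91.9 F [-0.5  0.4 -0.5] al 175.2 R 93.1 h 191.9
[-18.26   4.02   4.26] [ 0.85 -0.14  6.95]
```

Emit:
{"name": "send_rows", "arguments": {
  "steps": [
    [[-2.5,0.7,0,0,0],[-3.5,0.8,0.3,0,0],[-3.5,0.8,0.5,0,0],[-3.5,0.8,0.5,0,0],[-3,0.6,0.5,0,0],[-1.5,0,0.5,0,0],[0,0,0,0,0]]
  ]
}}

```text
clock: 26.92
position: [648.2, -12.3, 176.4]
ee_rot: [-0.018, 0.998, 0.012, 0.057]
contact_force: [-0.0, 0.1, -0.0]
gripper_width: -0.1
```

```bash
python3 - <<'E'
from push import *
a=pt(-38,33,20); shifts([a+[0,0,30],a])
E
```

```text
t 26.9167 pos [648.2 -12.3 176.4] tilt [0.113 0.026] jaw 92.1 F [-0.   0.1 -0. ] al -19.8 R 66.7 h 95.2
[ 0.02 -0.29  5.38] [ 0.34 -0.06  2.98]
```

Emit:
{"name": "send_rows", "arguments": {
  "steps": [
    [[0,-0.3,2,0,0],[0,0,2,0,0],[0,0,1.4,0,0],[0.2,0,1.2,0,0],[0.1,0,1,0,0],[0,0,0,0,0]]
  ]
}}

```text
clock: 27.42
position: [651.4, -6.0, 94.4]
ee_rot: [-0.022, 0.998, 0.012, 0.054]
contact_force: [-0.9, -0.1, -0.0]
gripper_width: -0.2
```

```bash
python3 - <<'E'
from push import *
shifts([pt(-38,33,20)]); shifts([pt(a,30,20) for a in(-20,-5,10,25,40)]); line()
E
```

```text
t 27.4167 pos [651.4  -6.   94.4] tilt [0.107 0.026] jaw 92.6 F [-0.9 -0.1 -0. ] al -48.5 R 38.1 h 22.3
[-0.22 -0.81  0.17] 
t 27.4167 pos [651.4  -6.   94.4] tilt [0.107 0.026] jaw 92.6 F [-0.9 -0.1 -0. ] al -48.5 R 38.1 h 22.3
[-0.49 -1.8   0.06] [-0.21 -0.75 -0.08] [-0.02 -0.78  0.  ] [ 0.16 -0.76  0.08] [ 0.34 -0.69  0.16] 
white line alpha: [(np.float32(64.20548), -138), (np.float32(63.86054), -141), (np.float32(56.14098), -144), (np.float32(55.230606), -135)] dial ~ [np.float64(0.09), np.float64(0.04), np.float64(-0.01)]
```

Emit:
{"name": "send_rows", "arguments": {
  "steps": [
    [[-0.25,-0.9,0,0,0],[-0.25,-0.9,0,0,0],[-0.2,-0.75,-0.1,0,0],[0,-0.8,0,0,0],[0.2,-0.75,0.1,0,0]]
  ]
}}

```text
clock: 27.88
position: [662.6, -48.2, 100.3]
ee_rot: [-0.024, 0.998, 0.012, 0.059]
contact_force: [1.3, 0.9, -0.6]
gripper_width: -0.1
```

```bash
python3 - <<'E'
from push import *
shifts([pt(a,30,20) for a in(40,55,70,85,100)]); line()
E
```

```text
t 27.8833 pos [662.6 -48.2 100.3] tilt [0.118 0.027] jaw 92.8 F [ 1.3  0.9 -0.6] al 23.5 R 36.8 h 24.2
[ 0.8  -0.52  0.8 ] [ 0.5  -0.56  0.22] [ 0.61 -0.41  0.27] [ 0.69 -0.22  0.3 ] [ 0.72 -0.02  0.31] 
white line alpha: [(np.float32(65.005005), -138), (np.float32(63.089005), -135), (np.float32(57.86117), -141), (np.float32(52.606606), -132)] dial ~ [np.float64(0.09), np.float64(0.14), np.float64(0.04)]
```

Emit:
{"name": "send_rows", "arguments": {
  "steps": [
    [[0.8,-0.4,0.5,0,0],[0.6,-0.5,0.4,0,0],[0.6,-0.4,0.3,0,0]]
  ]
}}

```text
clock: 28.18
position: [650.9, -65.1, 91.0]
ee_rot: [-0.023, 0.997, 0.012, 0.069]
contact_force: [2.1, 2.1, 0.9]
gripper_width: -0.4
```

```bash
python3 - <<'E'
from push import *
shifts([pt(a,27,19) for a in(70,85,100,115,130)]); line()
E
```

```text
t 28.1833 pos [650.9 -65.1  91. ] tilt [0.137 0.027] jaw 92.8 F [2.1 2.1 0.9] al 60.1 R 34.9 h 22.8
[0.64 0.44 0.66] [ 0.63 -0.2   0.26] [ 0.65 -0.01  0.26] [0.64 0.17 0.25] [0.57 0.34 0.23] 
white line alpha: [(np.float32(5.14188), -168), (np.float32(4.072006), -165), (np.float32(3.7453918), -96), (np.float32(3.664177), -99)] dial ~ [np.float64(-0.43), np.float64(-0.38), np.float64(0.82)]
```

Emit:
{"name": "send_rows", "arguments": {
  "steps": [
    [[0.7,0.2,0.5,0,0],[0.7,0,0.3,0,0],[0.7,0,0.3,0,0],[0.7,0.2,0.3,0,0]]
  ]
}}

```text
clock: 28.57
position: [626.1, -64.4, 74.6]
ee_rot: [-0.023, 0.997, 0.011, 0.073]
contact_force: [2.9, -1.3, 2.8]
gripper_width: 0.1
```

```bash
python3 - <<'E'
from push import *
shifts([pt(a,27,19) for a in(115,130,145,160,175)]); line()
E
```

```text
t 28.5667 pos [626.1 -64.4  74.6] tilt [0.146 0.026] jaw 92.7 F [ 2.9 -1.3  2.8] al 114.3 R 29.4 h 20.9
[-0.12  0.24  0.15] [0.58 0.34 0.22] [0.48 0.49 0.18] [0.34 0.6  0.13] [0.19 0.68 0.06] 
white line alpha: [(np.float32(3.986496), 51), (np.float32(3.9825516), 48), (np.float32(3.9443665), 120), (np.float32(3.8756027), 117)] dial ~ [np.float64(3.39), np.float64(3.34), np.float64(4.59)]
```

Emit:
{"name": "send_rows", "arguments": {
  "steps": [
    [[0.5,0.5,0.2,0,0],[0.5,0.5,0.2,0,0],[0.4,0.6,0.1,0,0]]
  ]
}}

```text
clock: 28.87
position: [608.2, -50.4, 66.0]
ee_rot: [-0.023, 0.997, 0.01, 0.07]
contact_force: [1.4, -4.3, 0.3]
gripper_width: -0.2
```

```bash
sed -i "s/def line():/def line(cam='top'):/; s/'top'\(,\|)\)/cam\1/g; s/proj(cam,\[/proj(cam,[/" push.py; sed -i "s/def line(cam=cam)/def line(cam='top')/" push.py; python3 - <<'E'
from push import *
shifts([pt(a,27,19) for a in(160,175,190,205,220)]); line(); line('scene')
E
```

```text
t 28.8667 pos [608.2 -50.4  66. ] tilt [0.14  0.023] jaw 92.7 F [ 1.4 -4.3  0.3] al 160.2 R 32.3 h 21.6
[-0.55  0.2   0.06] [0.19 0.68 0.06] [ 0.02  0.7  -0.01] [-0.15  0.68 -0.07] [-0.31  0.62 -0.14] 
white line alpha: [(np.float32(20.824875), -165), (np.float32(20.64904), -162), (np.float32(19.091759), -159), (np.float32(18.69614), -168)] dial ~ [np.float64(-0.38), np.float64(-0.33), np.float64(-0.28)]
white line alpha: [(np.float32(30.037483), 39), (np.float32(29.852365), 42), (np.float32(26.969568), 45), (np.float32(25.533628), 36)] dial ~ [np.float64(3.18), np.float64(3.23), np.float64(3.29)]
```

The scene camera now reads the dial at about 3.2, against a target of 3.55. I'll continue in small pushes.

Emit:
{"name": "send_rows", "arguments": {
  "steps": [
    [[0,0.5,0,0,0]]
  ]
}}

```text
clock: 29.05
position: [604.5, -45.1, 64.4]
ee_rot: [-0.022, 0.997, 0.01, 0.067]
contact_force: [0.3, -3.3, 0.5]
gripper_width: -0.5
```

```bash
python3 - <<'E'
from push import *
shifts([pt(a,30,21) for a in(180,190)]); line('scene')
E
```

```text
t 29.05 pos [604.5 -45.1  64.4] tilt [0.132 0.023] jaw 92.6 F [ 0.3 -3.3  0.5] al 171.2 R 34.3 h 21.7
[-0.35  0.55 -0.08] [-0.01  0.52 -0.01] 
white line alpha: [(np.float32(28.81604), 51), (np.float32(28.759834), 48), (np.float32(25.749722), 54), (np.float32(24.120485), 45)] dial ~ [np.float64(3.39), np.float64(3.34), np.float64(3.44)]
```

Emit:
{"name": "send_rows", "arguments": {
  "steps": [
    [[-0.2,0.4,0,0,0],[0,0,0,0,0]]
  ]
}}

```text
clock: 29.27
position: [603.9, -39.9, 63.3]
ee_rot: [-0.023, 0.998, 0.01, 0.064]
contact_force: [0.4, -0.3, 0.2]
gripper_width: -0.1
```

```bash
python3 - <<'E'
from push import *
shifts([pt(a,30,21) for a in(190,)]); line('scene')
E
```

```text
t 29.2667 pos [603.9 -39.9  63.3] tilt [0.126 0.023] jaw 92.7 F [ 0.4 -0.3  0.2] al 180.0 R 34.5 h 20.8
[-0.41  0.55 -0.2 ] 
white line alpha: [(np.float32(15.660543), 63), (np.float32(15.122013), 60), (np.float32(14.957518), 66), (np.float32(13.990143), 69)] dial ~ [np.float64(3.6), np.float64(3.55), np.float64(3.65)]
```

The dial reads about 3.58. I'll back off, lift clear, and check both views.

Emit:
{"name": "send_rows", "arguments": {
  "steps": [
    [[0.8,-0.5,0,0,0],[1.5,-0.3,-0.5,0,0],[2,0,-2,0,0],[2.5,0,-3,0,0],[3,0,-3,0,0],[3,0,-2,0,0],[3,0,0,0,0],[0,0,0,0,0]]
  ]
}}

```text
clock: 29.98
position: [425.7, -57.0, 144.9]
ee_rot: [-0.022, 0.998, 0.012, 0.062]
contact_force: [0.0, 0.5, -0.5]
gripper_width: 0.1
```

```bash
cat > chk.py <<'E'
from push import *
shifts([]); line(); line('scene'); D=measure()
im=cv2.imread("pics/top_d.png"); v='top'
# same-method comparison: white line and mark angle relative to one centre, for yaw hypotheses
import push
for psi in(5,6,7):
    for du in (0,2,4):
        cc,nn,uu,rr=frame(psi); cc=cc-rr+du*uu; push.c,push.n,push.up,push.r=cc,nn,uu,rr
        B=rayplane('top',D['top'][1],cc+1.5*nn,nn)-cc; S=rayplane('scene',D['scene'][1],cc+1.5*nn,nn)-cc
        print(psi,du,"mark top",np.degrees(np.arctan2((B@rr).mean(),(B@uu).mean())).round(1),"scene",np.degrees(np.arctan2((S@rr).mean(),(S@uu).mean())).round(1)); 
        if du==2: line(); line('scene')
E
python3 chk.py; python3 - <<'E'
from mugc import *
mugstand()
E
```

```text
t 29.9833 pos [425.7 -57.  144.9] tilt [0.122 0.027] jaw 92.6 F [ 0.   0.5 -0.5] al -179.0 R 148.7 h 181.0

white line alpha: [(np.float32(77.98916), 54), (np.float32(76.97665), 57), (np.float32(70.22394), 51), (np.float32(67.038086), 60)] dial ~ [np.float64(3.44), np.float64(3.49), np.float64(3.39)]
white line alpha: [(np.float32(7.334999), -174), (np.float32(7.3114853), -171), (np.float32(6.7268066), -177), (np.float32(6.3511734), -168)] dial ~ [np.float64(-0.54), np.float64(-0.48), np.float64(-0.59)]
top black 451 brass 7 [289.28571429 162.28571429]
scene black 358 brass 5 [231.2 225.2]
5 0 mark top 54.3 scene 56.4
5 2 mark top 56.2 scene 58.3
white line alpha: [(np.float32(80.54251), 51), (np.float32(79.83664), 48), (np.float32(71.26546), 54), (np.float32(69.52177), 45)] dial ~ [np.float64(3.39), np.float64(3.34), np.float64(3.44)]
white line alpha: [(np.float32(8.370956), -171), (np.float32(8.181183), -168), (np.float32(7.987198), -174), (np.float32(7.5331726), -165)] dial ~ [np.float64(-0.48), np.float64(-0.43), np.float64(-0.54)]
5 4 mark top 58.3 scene 60.2
6 0 mark top 57.7 
[... 336 characters left out ...]
, -177), (np.float32(6.512863), 63)] dial ~ [np.float64(-0.54), np.float64(-0.48), np.float64(-0.59)]
6 4 mark top 62.0 scene 66.0
7 0 mark top 61.2 scene 67.5
7 2 mark top 63.5 scene 69.9
white line alpha: [(np.float32(70.217255), 63), (np.float32(69.231415), 60), (np.float32(62.83303), 66), (np.float32(60.357613), 57)] dial ~ [np.float64(3.6), np.float64(3.55), np.float64(3.65)]
white line alpha: [(np.float32(4.423908), 87), (np.float32(4.285492), 90), (np.float32(4.2248077), 84), (np.float32(4.165386), 81)] dial ~ [np.float64(4.02), np.float64(4.07), np.float64(3.97)]
7 4 mark top 65.8 scene 72.3
rim c [628.3 291.6] z,slope [-2.00000e-03 -1.50000e-02  1.02449e+02] 186 extent [68. 67. 11.]
```

The dial seems to be about 4° short of the mark. I'll settle that with one sharper edge-based measurement.

```bash
cat > fine.py <<'E'
from dial import *
from scipy.optimize import least_squares
F=np.mean([optics.get_image('top')[0].astype(np.float32) for _ in range(4)],0); V=F.mean(2); S=F[...,2]-F[...,0]
def samp(I,P): z=proj('top',P).astype(np.float32); return cv2.remap(I,z[:,:1],z[:,1:],cv2.INTER_CUBIC).ravel()
for psi in(5,6,7):
    c,n,up,r=frame(psi)
    d=lambda a: np.sin(a)*r+np.cos(a)*up
    E=[]; q=np.arange(20,44,.5)
    for a in np.radians(list(range(-80,25,5))+list(range(95,180,5))):
        p=samp(V,c+8*n+np.outer(q,d(a))); g=np.gradient(p); i=np.argmax(g)
        if g[i]>1: E.append(q[i]*np.array([np.sin(a),np.cos(a)]))
    E=np.array(E); f=least_squares(lambda v:np.hypot(*(E-v[:2]).T)-v[2],[0,0,32],loss='soft_l1'); o=f.x[:2]
    g=np.arange(-70,70.1,.5); X,Y=np.meshgrid(g,g)
    T=samp(S,c+1.5*n+X.reshape(-1,1)*r+Y.reshape(-1,1)*up).reshape(X.shape); w=np.clip(T-45,0,None)*((np.hypot(X,Y)>36)&(np.hypot(X,Y)<65)&(X>0)&(Y>0)); mk=np.array([(w*X).sum(),(w*Y).sum()])/w.sum()
    W=samp(V,c+38*n+X.reshape(-1,1)*r+Y.reshape(-1,1)*up).reshape(X.shape); h=np.hypot(X-o[0],Y-o[1]); al=np.degrees(np.arctan2(X-o[0],Y-o[1])); w2=np.clip(W-75,0,None)*((h<29)&(h>4)&(abs(al-57)<35))
    m=np.array([(w2*X).sum(),(w2*Y).sum()])/w2.sum(); C=np.cov(np.c_[X.ravel(),Y.ravel()].T,aweights=w2.ravel()); ev=np.linalg.eigh(C)[1][:,1]; ev*=np.sign(ev[0])
    print(psi,"skirt c",f.x.round(1),len(E),"mark",mk.round(1),"bearing",np.degrees(np.arctan2(*(mk-o))).round(1),"dist",np.hypot(*(mk-o)).round(1),"| line mid bearing",np.degrees(np.arctan2(*(m-o))).round(1),"dist",np.hypot(*(m-o)).round(1),"pca",np.degrees(np.arctan2(*ev)).round(1),"wsum",w.sum().round(),w2.sum().round())
E
python3 fine.py
```

```text
Traceback (most recent call last):
  File "fine.py", line 14, in <module>
    T=samp(S,c+1.5*n+X.reshape(-1,1)*r+Y.reshape(-1,1)*up).reshape(X.shape); w=np.clip(T-45,0,None)*((np.hypot(X,Y)>36)&(np.hypot(X,Y)<65)&(X>0)&(Y>0)); mk=np.array([(w*X).sum(),(w*Y).sum()])/w.sum()
      ~~~~^^^^^^^^^^^^^^^^^^^^^^^^^^^^^^^^^^^^^^^^^^^^^^^^
  File "fine.py", line 4, in samp
    def samp(I,P): z=proj('top',P).astype(np.float32); return cv2.remap(I,z[:,:1],z[:,1:],cv2.INTER_CUBIC).ravel()
                                                              ~~~~~~~~~^^^^^^^^^^^^^^^^^^^^^^^^^^^^^^^^^^^
cv2.error: OpenCV(4.12.0) /io/opencv/modules/imgproc/src/imgwarp.cpp:1713: error: (-215:Assertion failed) dst.cols < SHRT_MAX && dst.rows < SHRT_MAX && src.cols < SHRT_MAX && src.rows < SHRT_MAX in function 'remap'
```

```bash
sed -i 's/arange(-70,70.1,.5)/arange(-70,70.1,.8)/' fine.py; python3 fine.py
```

```text
5 skirt c [-1.1  3.8 30.4] 38 mark [39.1 28.9] bearing 58.0 dist 47.3 | line mid bearing 57.8 dist 17.1 pca 61.5 wsum 3101.0 16081.0
6 skirt c [-1.   1.3 30.5] 38 mark [39.5 25.7] bearing 58.9 dist 47.3 | line mid bearing 58.6 dist 17.0 pca 66.5 wsum 3116.0 16564.0
7 skirt c [-1.2 -0.9 30.7] 38 mark [39.8 22.6] bearing 60.3 dist 47.3 | line mid bearing 59.4 dist 16.9 pca 65.6 wsum 3129.0 16397.0
```

```bash
python3 - <<'E'
from h import *
print(job.job_done()); st()
E
```

```text
the job is handed in; nothing more can be done
None
the job is handed in; nothing more can be done
```

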